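Fit the filler blocks into the electrode stack and hold it clamped

ROBOT

A 7-joint arm with a two-finger parallel gripper is mounted at the origin on the work surface. World frame = base frame: x ahead of the robot, y to its left, z up, the work surface at z = 0. Lengths are in mm, angles in degrees, forces in N, time in s.
With the tool pointing down it reaches from about 425 to 1025 mm from the base axis. Payload 3.6 kg.
Tool frame: the origin (TCP) lies on the mounting face of the last link; the fingertips stand 173 mm ahead of it and the grasp point (between the pads) lies 155 mm ahead of it; y points along the fingers, z is the direction in which the jaws open and shut, and the axes are right-handed (so a half turn about y gives the same grasp; the last joint's range is limited). The gripper opens to 85 mm and grips with 20 to 120 N. Pads are 22 mm wide; open, the fingers measure 114 mm over their backs; the gripper's body (76 mm by 85 mm) begins 54 mm behind the grasp point. The pads swing forward as they close: fully open they stand 13 mm farther back than shut.
Start: joints at [65.861, 33.873, 2.773, 92.16, -1.908, 54.013, -1.931], TCP at [233.428, -686.397, 404.702] pointing down, gripper open.
Joint ranges: [-153.93, 153.93], [-27.13, 128.08], [-72.61, 78.16], [10.71, 143.7], [-87.88, 267.88], [4.46, 118.87], [-176.78, 176.78]. Speed limits (degrees/s): [147.25, 147.25, 180, 180, 180, 180, 180].

INTERFACE

Orientations are given as [roll, pitch, yaw] about the fixed x, y, z axes, in that order (R = Rz(yaw) Ry(pitch) Rx(roll)).
In Python, from plant import arm gives the robot as it stands.
- The arm moves only by the tool send_rows, never from a script. Its argument "series" is a list of rows, each a list of 7 numbers: the shift along the tool's x, y, z in mm, then the turn, a rotation vector about the tool's x, y, z in degrees, then the gripper command: -1 is shut, 1 is fully open, values between are in proportion. In form: [[tx, ty, tz, wx, wy, wz, hand], ...]. A call has exactly 10 rows; each row shifts and turns the pose as measured when the row begins, along the tool's axes as they then stand; what a row does not reach is not made up. A row lasts 1/10 s, in which the tool goes at most 50 mm and 8.59 degrees, less where a joint would pass 70% of its speed; a pose out of reach is approached as far as the arm can. A call with a gripper value outside its range is refused whole. The fingers move at their own pace and stop on an object; the grip force is fixed at half the most. Time passes only in rows, so rows that do not move let the fingers close, or fill a call up. It gives the time, the measured TCP pose, the force and the opening at its end, in the units of the state.
- arm.state(): the state, without advancing time (a new reading comes with each control period).
- arm.grab_frame(name): name is "scene" or "top" or "wrist"; returns a dict with "pixels" (384x512x3 uint8, blue, green, red), "depth" (384x512 float32, mm along the optical axis (not along the pixel's ray), 0 where there is no reading), "camera_matrix" (3x3 intrinsics, pixels), "extrinsics" (4x4, takes a point from world to camera coordinates); the wrist camera has in their place "T_tool_cam" (4x4, takes a point from camera to tool coordinates, whose origin is the TCP and whose axes are the tool frame's). Camera axes: x right, y up, looking along -z (the intrinsics and any distortion apply to the point x, -y, -z); pixel columns grow to the right and rows downward; lengths in mm; the calibration is good to about 2 mm. A picture is of the moment at which its call begins: read the wrist's pose just before it.
- arm.job_done(): hands the job in, once; it reports no verdict.
The state is a dict: "t": time; "qpos": joint angles; "dq": joint speeds; "joint_torque": joint torques, N m; "position": TCP position; "tool_rot": TCP orientation; "contact_force": force on the tool from outside, world axes, zero at the start; "moment": the same for the moment, N m; "finger_gap": finger opening in mm.
Only numpy, scipy, OpenCV 4.12 (cv2) and the standard library are available. Lean on these libraries where they do the work, as an engineer would, in place of code of your own. Each camera call takes 0.05 s, during which the arm holds its last target.

TASK

Two positions in the electrode stack on the bench are empty: stand each of the two filler blocks upright, right down on the trough floor, in the gap that fits it (the thick block in the wide gap, the thin block in the narrow one). Then slide the clamp plate along by its tab until the whole stack is closed up and the sprung black seat at the other end is pressed flush into its end block, and finish while still holding the plate pressed there, as it will be screwed down next. Leave the other things on the bench where they are.

Things in the scene. Friction and masses are not known exactly. Their poses are not given: they have to be found in the camera images.
- module: Fixed electrode module: base plate 130 x 250 mm with an open-topped trough along its own y, turned by up to 0.25 rad. Origin: centre of its underside, z up. Trough floor 15 mm above the origin, 44 mm wide between grey side walls with flared lips (top 53 mm up). Grey end block (top 60 mm up) at the -y end; bracket (top 54 mm up) with black thumbscrew at the +y end.
- end_seat (a joint): The sprung end seat: a black pad standing 8 mm out of the end block into the trough. Joint 0 = fully out, 0.008 m = pressed flush into the end block (hard stop). It pushes back with about 3 N when out and 8 N when flush and springs out again when let go; with the friction of the stack and the plate, pressing it flush takes about 9 to 15 N at the plate.
- seat_face (a point): Centre of the seat's face that touches the electrode stack, 35 mm above the module's origin.
- clamp_plate: Aluminium clamp plate across the trough, 10 mm thick, sliding along it (friction about 1 N; stays where left). It starts drawn back at the +y end; pushed towards the module's -y it closes up the stack; its 50 mm travel is more than enough. Origin: centre of its face towards the electrodes, at trough floor height (15 mm above the module's origin); axes as the module's.
- clamp_tab (a point): Centre of the plate's upright grip tab: 30 mm across the trough (module x), 10 mm thick along it, 42 mm high, from 44 to 86 mm above the trough floor; the tab is above the tops of the electrodes and can be pinched from above by its 30 mm width, or pushed.
- cell_right_mid (a point): Electrode nearest the end seat: grey acrylic block 40 mm across the trough, 20 mm along it, 45 mm high, lying loose on the trough floor. The point is its centre; axes as the module's (y along the trough).
- cell_left_mid (a point): Electrode nearest the clamp plate: the same shape as cell_right, 20 mm along the trough. The point is its centre.
- cell_narrow_mid (a point): The narrow one of the two middle electrodes: 16 mm along the trough, otherwise like the others. The point is its centre.
- cell_wide_mid (a point): The wide one of the two middle electrodes (round grey cap on top): 40 mm along the trough, else like the others. The point is its centre. The middle two stand 2 mm apart, in either order, with an open gap on each side of the pair: about 33 mm beside the narrow electrode, about 21 mm beside the wide one. All electrodes slide when pushed.
- thick_filler_tab (a point): Thick filler block of off-white plastic, standing loose on the bench: body 40 (its x) x 28 (its y) x 45 mm high with rounded lower edges, and on top an upright grip tab 30 (x) x 10 (y) x 42 mm high. The point is the centre of the tab, 66 mm above the block's underside and on its axis. It goes into the trough with its x across the trough; either way round is the same. Mass about 70 g.
- thin_filler_tab (a point): Thin filler block, the same but its body is only 16 mm along its y (40 x 16 x 45 mm, same tab). The point is the centre of the tab, 66 mm above the block's underside. Mass about 45 g.
- wash_bottle_mid (a point): White wash bottle with a bent spout, 60 mm across, up to 180 mm high; leave alone. Point 70 mm up its axis.
- beaker_mid (a point): Glass beaker, 68 mm across, 85 mm high; leave alone. Point at its centre.
- ring_tin_mid (a point): Flat metal tin, 55 mm across, 26 mm high; leave alone. Point at its centre.
- screwdriver_grip (a point): Black-handled screwdriver, 170 mm long, lying on the bench; leave alone. Point in its handle.
- vial_mid (a point): Small amber vial, 26 mm across, 46 mm high; leave alone. Point at its centre.
- dish_mid (a point): Flat covered dish, 91 mm across, 16 mm high; leave alone. Point at its centre.
Things that resemble listed ones, but are neither listed nor needed, are in the scene too. Leave any pink look-alike of the part that bears cell_wide_mid alone.

How it is judged (in metres and radians):
On the way, in this order (a step that is already met when the one before it is completed fails the run):
1. both filler blocks stand on the trough floor, each in the gap that fits it, and are let go (z of each of thick_filler_tab, thin_filler_tab in the frame of module below 0.084 m and angle between each of thick_filler_tab, thin_filler_tab's own z axis and vertical below 0.1 rad and horizontal distance between thick_filler_tab and cell_narrow_mid below 0.03 m and horizontal distance between thin_filler_tab and cell_wide_mid below 0.036 m and contact force between the fingers and thick_filler below 0.2 N and contact force between the fingers and thin_filler below 0.2 N), for 0.2 s.
2. the stack is closed up and the end seat pressed flush by the held clamp plate (z of each of thick_filler_tab, thin_filler_tab in the frame of module below 0.084 m and angle between each of thick_filler_tab, thin_filler_tab's own z axis and vertical below 0.1 rad and horizontal distance between thick_filler_tab and cell_narrow_mid below 0.0255 m and horizontal distance between each of cell_narrow_mid, thin_filler_tab and cell_wide_mid below 0.0315 m and ((horizontal distance between thick_filler_tab and cell_right_mid below 0.0275 m and horizontal distance between thin_filler_tab and cell_left_mid below 0.0215 m) or (horizontal distance between thick_filler_tab and cell_left_mid below 0.0275 m and horizontal distance between thin_filler_tab and cell_right_mid below 0.0215 m)) and value of joint end_seat above 0.006 m and contact force between the fingers and clamp_plate above 2 N), for 0.2 s.
At the end, for the whole second after the job is handed in: Fillers upright on the trough floor (3 mm), thick beside the narrow electrode, thin beside the wide one, each between its two electrodes; under 3.5 mm between all neighbours; end seat in by over 6 of 8 mm; fingers on the clamp plate (over 2 N) and off the fillers (all of step 2 and z of each of cell_right_mid, cell_narrow_mid, cell_wide_mid, cell_left_mid in the frame of module below 0.0405 m and contact force between the fingers and thick_filler below 0.2 N and contact force between the fingers and thin_filler below 0.2 N); the arm keeps its last pose, push and grip.
It fails at once if a bystander (bottle, beaker, tin, screwdriver, vial or dish) is moved by more than 3 cm (distance of any of wash_bottle_mid, beaker_mid, ring_tin_mid, screwdriver_grip, vial_mid, dish_mid from where it was at the start of the episode above 0.03 m).
It also fails if it takes over 72 s, if anything falls off the work surface, if the arm or the gripper's body presses on something with over 40 N, if the wrist force passes 120 N, or if a joint passes its speed limit or range.

## Working session

There is one attempt and no reset: what is moved stays moved. The work goes in short steps, Python scripts to look and compute and a tool call to move; the robot and the scene stay as the last step left them, time stands still between calls to the robot, and variables do not carry over. Pictures are saved under pics/ and viewed, and the job is handed in when it is done.

Besides the shell and the picture viewer there is one more tool, called after ">>>" in YAML: its name, and indented under it one key for each argument. send_rows: Moves the arm, as the interface text tells. Its arguments: {"type":"object","properties":{"series":{"type":"array","items":{"type":"array","items":{"type":"number"}}}},"required":["series"]}

```bash
ls; mkdir -p pics
python3 - <<'E'
from plant import arm
import cv2,json,numpy as np
s=arm.state();print(s)
for n in ("scene","top","wrist"):
    f=arm.grab_frame(n)
    cv2.imwrite(f"pics/{n}0.png",f["pixels"]); np.savez(f"{n}0.npz",**f)
    print(n,[ (k,np.round(v,3).tolist()) for k,v in f.items() if k not in("pixels","depth")])
E
```

```text
pics
{'t': 0.0, 'qpos': array([65.85999771, 33.92332605,  2.76871281, 92.2378696 , -1.90891684,
       54.01309814, -1.93068585]), 'dq': array([ 0.00191233, -0.07961523, -0.08350869, -0.04579222, -0.03385364,
       -0.02744877, -0.01218082]), 'joint_torque': array([ 1.18328708e-04, -5.48693025e+01,  1.54647108e+00, -1.98124194e+01,
        9.37097910e-03,  8.68064730e-03, -2.69607014e-06]), 'position': array([ 233.30624456, -685.95384832,  403.56179089]), 'tool_rot': array([-9.01279440e+01, -7.08074767e-03, -1.61214077e+02]), 'contact_force': array([ 0.01239157, -0.38771233,  0.21378334]), 'moment': array([ 0.02819101,  0.02932427, -0.04075141]), 'finger_gap': 85.18714082439739}
scene [('camera_matrix', [[392.371, 0.0, 250.41], [0.0, 392.371, 191.073], [0.0, 0.0, 1.0]]), ('extrinsics', [[-0.871, 0.491, -0.006, 497.476], [-0.376, -0.659, 0.651, 199.003], [0.315, 0.569, 0.759, -1249.141], [0.0, 0.0, 0.0, 1.0]])]
top [('camera_matrix', [[471.388, 0.0, 259.101], [0.0, 471.388, 193.763], [0.0, 0.0, 1.0]]), ('extrinsics', [[0.027, -1.0, 0.007, 29.421], [0.998, 0.028, 0.048, -573.889], [-0.049, 0.006, 0.999, -1310.977], [0.0, 0.0, 0.0, 1.0]])]
wrist [('camera_matrix', [[298.319, 0.0, 252.85], [0.0, 298.319, 190.197], [0.0, 0.0, 1.0]]), ('T_tool_cam', [[-0.0, -0.956, -0.293, -74.657], [-0.001, 0.293, -0.956, 30.821], [1.0, -0.0, -0.001, -0.513], [0.0, 0.0, 0.0, 1.0]])]
```

View pics/top0.png

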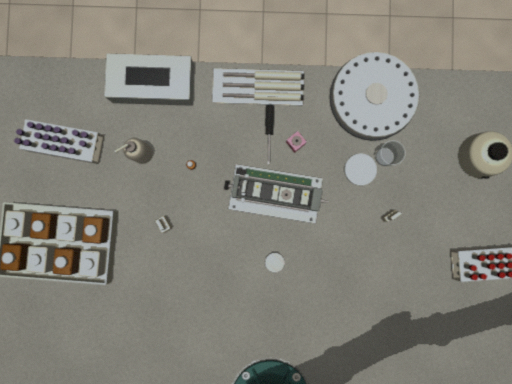

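View pics/scene0.png

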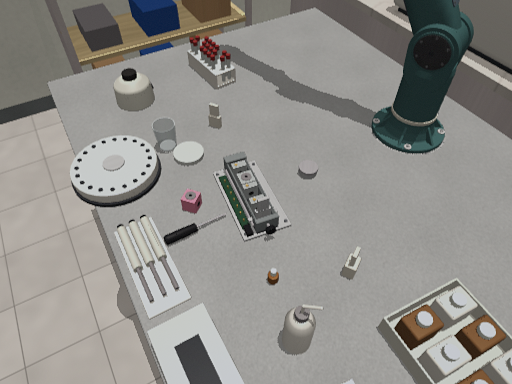

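View pics/wrist0.png

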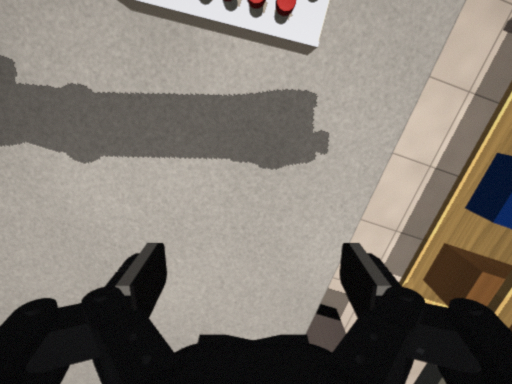

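```bash
cat > h.py <<'E'
import numpy as np,cv2
def ray(f,u,v):
    K=f["camera_matrix"];E=f["extrinsics"];x=(u-K[0,2])/K[0,0];y=(v-K[1,2])/K[1,1]
    d=np.array([x,-y,-1.]);R=E[:3,:3];c=-R.T@E[:3,3];return c,R.T@d
def onz(f,u,v,z):
    c,d=ray(f,u,v);return c+d*(z-c[2])/d[2]
def depthpts(f):
    K=f["camera_matrix"];D=f["depth"];v,u=np.mgrid[:384,:512]
    P=np.stack([(u-K[0,2])/K[0,0]*D,-(v-K[1,2])/K[1,1]*D,-D],-1)
    E=f["extrinsics"];return (P-E[:3,3])@E[:3,:3]
E
python3 - <<'E'
import numpy as np,cv2
from h import *
f=dict(np.load("top0.npz"))
im=f["pixels"]
W=depthpts(f); print("valid",(f["depth"]>0).mean())
a=cv2.resize(im[155:230,215:335],None,fx=6.6,fy=6.6,interpolation=cv2.INTER_CUBIC)
cv2.imwrite("pics/mod.png",a)
b=cv2.resize(im[205:243,144:184],None,fx=9,fy=9,interpolation=cv2.INTER_CUBIC)
c=cv2.resize(im[196:234,372:412],None,fx=9,fy=9,interpolation=cv2.INTER_CUBIC)
cv2.imwrite("pics/fil.png",np.hstack([b,c]))
for n,(u0,v0,u1,v1) in dict(A=(144,205,184,243),B=(372,196,412,234)).items():
    Z=W[v0:v1,u0:u1,2]; print(n);
    m=(Z>30)&(f["depth"][v0:v1,u0:u1]>0);p=W[v0:v1,u0:u1][m]
    print(p.round(0)[np.argsort(p[:,2])])
E
```

```text
valid 0.9959971110026041
A
[[465. 296.  32.]
 [495. 300.  32.]
 [476. 288.  34.]
 [487. 294.  34.]
 [462. 301.  35.]
 [490. 297.  35.]
 [484. 294.  35.]
 [482. 291.  35.]
 [503. 305.  36.]
 [486. 326.  37.]
 [501. 302.  38.]
 [474. 288.  38.]
 [471. 287.  38.]
 [471. 293.  38.]
 [484. 299.  38.]
 [462. 306.  38.]
 [487. 302.  39.]
 [462. 303.  39.]
 [473. 298.  39.]
 [501. 305.  40.]
 [459. 308.  40.]
 [459. 306.  40.]
 [497. 315.  40.]
 [471. 295.  40.]
 [498. 302.  41.]
 [482. 298.  41.]
 [492. 301.  41.]
 [484. 295.  41.]
 [479. 290.  41.]
 [476. 295.  41.]
 [487. 296.  42.]
 [471. 289.  42.]
 [495. 323.  42.]
 [470. 317.  42.]
 [498. 312.  42.]
 [471. 298.  42.]
 [468. 295.  42.]
 [492. 304.  42.]
 [465. 308.  42.]
 [474. 289.  42.]
 [468. 297.  42.]
 [495. 309.  42.]
 [495. 304.  42.]
 [500. 307.  42.]
 [492. 298.  42.]
 [495. 301.  42.]
 [498. 309.  42.]
 [474. 292.  43.]
 [495. 307.  43.]
 [498. 304.  43.]
 [503. 310.  43.]
 [476. 319.  43.]
 [503. 307.  43.]
 [500. 309.  43.]
 [468. 292.  43.]
 [498. 307.  43.]
 [490. 301.  43.]
 [476. 298.  43.]
 [479. 292.  43.]
 [479. 295.
[... 3531 characters left out ...]
  82.]
 [ 518. -321.   83.]
 [ 520. -312.   83.]
 [ 518. -315.   83.]
 [ 515. -312.   83.]
 [ 520. -315.   83.]
 [ 529. -331.   83.]
 [ 512. -312.   84.]
 [ 520. -307.   84.]
 [ 523. -320.   84.]
 [ 526. -325.   84.]
 [ 529. -328.   84.]
 [ 520. -323.   84.]
 [ 523. -325.   84.]
 [ 526. -317.   84.]
 [ 528. -325.   84.]
 [ 534. -330.   85.]
 [ 517. -307.   85.]
 [ 531. -328.   85.]
 [ 528. -322.   85.]
 [ 523. -312.   85.]
 [ 520. -317.   85.]
 [ 531. -330.   85.]
 [ 515. -314.   85.]
 [ 523. -322.   86.]
 [ 520. -320.   86.]
 [ 515. -309.   86.]
 [ 526. -327.   87.]
 [ 526. -319.   87.]
 [ 526. -321.   88.]
 [ 517. -311.   89.]
 [ 529. -331.   90.]
 [ 520. -308.   90.]
 [ 528. -318.   91.]]
```

```bash
ls pics
```

```text
fil.png
mod.png
scene0.png
top0.png
wrist0.png
```

View pics/mod.png

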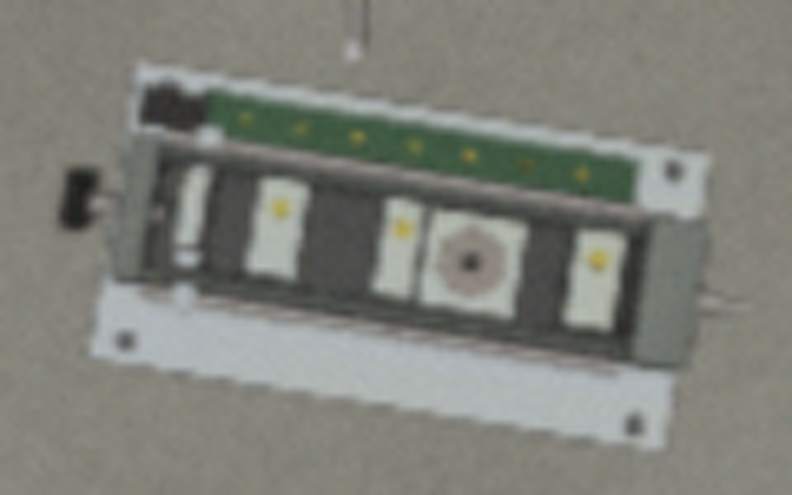

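View pics/fil.png

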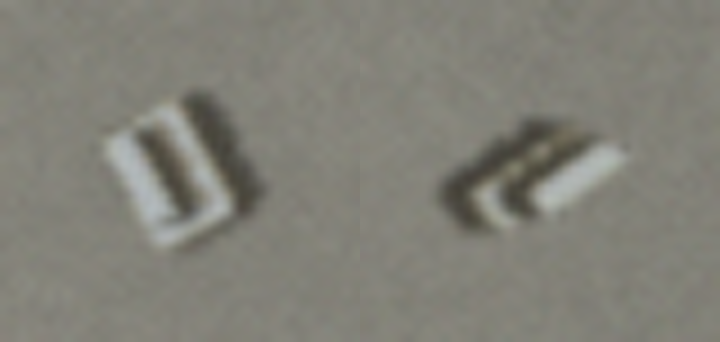

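```bash
cat >> h.py <<'E'
from scipy.spatial.transform import Rotation as Ro
def Rt(rpy): return Ro.from_euler('xyz',rpy,degrees=True)
def down(yaw): return Rt([-90,0,yaw])
def plan(s,p1,yaw,n,hand,way=None):
    p0=np.array(s["position"]);R0=Rt(s["tool_rot"]);R1=down(yaw)
    w=(R0.inv()*R1).as_rotvec()
    R=R0;p=p0
    for i in range(n):
        q=p0+(np.array(p1)-p0)*(i+1)/n; d=R.inv().apply(q-p)
        print([*[float(round(x,1)) for x in d],*[float(round(x,2)) for x in np.degrees(w/n)],hand])
        R=R*Ro.from_rotvec(w/n);p=q
E
python3 - <<'E'
from plant import arm
from h import *
f=dict(np.load("top0.npz"));W=depthpts(f)
for n,(u0,v0,u1,v1) in dict(A=(144,205,184,243),B=(372,196,412,234)).items():
    P=W[v0:v1,u0:u1].reshape(-1,3);im=f["pixels"][v0:v1,u0:u1].reshape(-1,3)
    m=(P[:,2]>77)&(im.min(1)>165);p=P[m];r=cv2.minAreaRect(p[:,:2].astype(np.float32));print(n,m.sum(),p.mean(0).round(1),r)
# module cells
im=f["pixels"];P=W.reshape(-1,3)
reg=(slice(160,225),slice(225,330))
g=cv2.inRange(im,(150,150,150),(255,255,255));
n,l,st,c=cv2.connectedComponentsWithStats(cv2.bitwise_and(g,g))
for i in range(1,n):
    u,v=c[i]
    if 225<u<330 and 160<v<225 and st[i,4]>8:
        yy,xx=np.where(l==i); z=W[yy,xx,2]; print(st[i],c[i].round(1),np.median(z).round(1),onz(f,u,v,60).round(1))
s=arm.state();plan(s,[524,-318,320],-226,10,1)
E
```

```text
A 22 [480.8 309.2  84.8] ((480.6482238769531, 309.4684143066406), (24.48716926574707, 7.221627235412598), 30.59781265258789)
B 19 [ 522.  -319.2   84.5] ((522.1868286132812, -319.43597412109375), (5.6652326583862305, 25.531848907470703), 42.02779006958008)
[236 165  87  23 239] [288.1 174.8] 7.9 [624.3 -31.8  60. ]
[242 181   4  11  26] [243.6 186.1] 99.0 [590.3  88.2  60. ]
[253 182   8  15  72] [256.5 189.3] 59.6 [582.6  52.8  60. ]
[274 185   4   3   9] [275.4 186.3] 57.7 [592.    1.7  60. ]
[279 187  15  16  89] [285.7 194.8] 58.7 [569.9 -26.8  60. ]
[272 190   6  10  39] [274.6 194.5] 58.9 [569.9   3.5  60. ]
[301 190   8  14  66] [304.4 197.2] 58.3 [564.6 -77.6  60. ]
[229 198  88  25 876] [272.2 210.4] 7.5 [526.4   8.8  60. ]
[-39.4, 8.4, -25.5, 0.01, 6.48, 0.01, 1]
[-36.2, 8.4, -29.8, 0.01, 6.48, 0.01, 1]
[-32.7, 8.4, -33.7, 0.01, 6.48, 0.01, 1]
[-28.6, 8.4, -37.1, 0.01, 6.48, 0.01, 1]
[-24.3, 8.4, -40.1, 0.01, 6.48, 0.01, 1]
[-19.6, 8.4, -42.6, 0.01, 6.48, 0.01, 1]
[-14.7, 8.4, -44.5, 0.01, 6.48, 0.01, 1]
[-9.5, 8.4, -45.9, 0.01, 6.48, 0.01, 1]
[-4.3, 8.4, -46.7, 0.01, 6.48, 0.01, 1]
[1.0, 8.4, -46.9, 0.01, 6.48, 0.01, 1]
```

>>> send_rows:
  series:
    - [-39.4,8.4,-25.5,0,6.6,0,1]
    - [-36.2,8.4,-29.8,0,6.6,0,1]
    - [-32.7,8.4,-33.7,0,6.6,0,1]
    - [-28.6,8.4,-37.1,0,6.6,0,1]
    - [-24.3,8.4,-40.1,0,6.6,0,1]
    - [-19.6,8.4,-42.6,0,6.6,0,1]
    - [-14.7,8.4,-44.5,0,6.6,0,1]
    - [-9.5,8.4,-45.9,0,6.6,0,1]
    - [-4.3,8.4,-46.7,0,6.6,0,1]
    - [1,8.4,-46.9,0,6.6,0,1]

```text
t: 1.15
position: [538.3, -326.1, 313.2]
tool_rot: [-89.6, 0.1, 128.9]
contact_force: [0.7, -0.7, 0.4]
finger_gap: 85.2
```

```bash
cat >> h.py <<'E'
def look(arm,tag):
    s=arm.state();f=arm.grab_frame("wrist")
    R=Rt(s["tool_rot"]).as_matrix();T=np.eye(4);T[:3,:3]=R;T[:3,3]=s["position"]
    f["extrinsics"]=np.linalg.inv(T@f["T_tool_cam"]);f["tcp"]=T
    cv2.imwrite(f"pics/{tag}.png",f["pixels"]);np.savez(f"{tag}.npz",**f);return s,f
def tolocal(f,p): # world point to tool
    T=f["tcp"];return T[:3,:3].T@(np.asarray(p)-T[:3,3])
E
python3 - <<'E'
from plant import arm
from h import *
s,f=look(arm,"w1");print(s["position"],s["tool_rot"])
E
```

```text
[ 538.25602509 -326.05402615  313.18719917] [-8.95506362e+01  7.70376779e-02  1.28860089e+02]
```

View pics/w1.png

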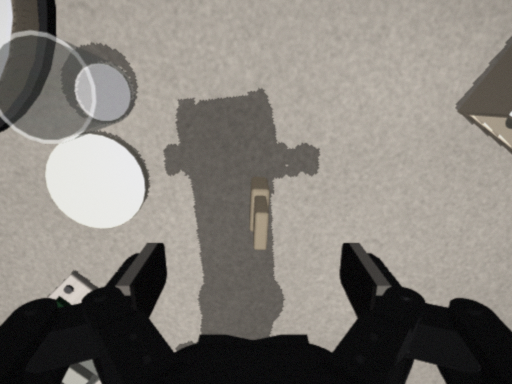

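Run:
```python
from h import *
f=dict(np.load("w1.npz"));im=f["pixels"]
cv2.imwrite("pics/w1z.png",cv2.resize(im[165:265,215:315],None,fx=6,fy=6,interpolation=cv2.INTER_CUBIC))
W=depthpts(f)
for v in range(174,256,6): print(v,[int(W[v,u,2]) for u in range(244,276,2)])
```

```text
174 [0, 0, 0, 0, 0, 0, 0, 0, 0, 0, 0, 0, 0, 0, 0, 0]
180 [0, 0, 0, 0, 13, 15, 15, 15, 16, 14, 14, 12, 0, 0, 0, 0]
186 [0, 1, 0, 9, 34, 36, 36, 36, 34, 34, 34, 33, -1, 0, 0, 0]
192 [0, 1, 0, 29, 43, 45, 44, 46, 45, 44, 44, 43, 43, -1, 0, 0]
198 [0, 0, 0, 42, 44, 49, 53, 54, 53, 53, 52, 45, 44, 0, 0, 0]
204 [0, 0, 0, 43, 44, 63, 68, 67, 68, 68, 67, 66, 41, 0, 0, 0]
210 [0, 0, -1, 43, 44, 72, 79, 80, 79, 80, 81, 78, 41, 0, 0, 0]
216 [0, 0, 0, 44, 45, 80, 85, 86, 85, 86, 86, 85, 84, 0, 0, 0]
222 [0, 0, 0, 44, 44, 84, 86, 86, 86, 85, 86, 86, 0, 0, 0, 0]
228 [0, 0, 0, 44, 45, 85, 85, 86, 86, 86, 85, 84, 0, 0, 0, 0]
234 [0, 0, -1, 0, 0, 85, 86, 85, 85, 85, 85, 85, 0, 0, 0, 0]
240 [0, 0, 0, 0, 0, 85, 85, 85, 86, 86, 85, 84, 0, -2, 0, 0]
246 [-1, 0, 0, 0, 0, 85, 86, 85, 86, 86, 86, 84, 0, 0, 0, -1]
252 [0, 0, 0, 1, 0, 0, -1, 0, 0, 0, 0, 0, 0, 0, 0, 0]
```

View pics/w1z.png

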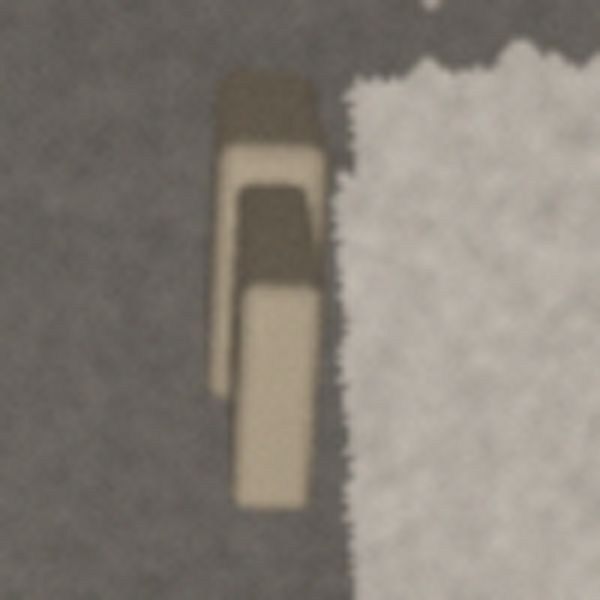

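```bash
cat >> h.py <<'E'
def blobs(f,z0,z1,amin=30):
    W=depthpts(f);m=((W[...,2]>z0)&(W[...,2]<z1)&(f["depth"]>0)).astype(np.uint8)
    n,l,st,c=cv2.connectedComponentsWithStats(m);out=[]
    for i in range(1,n):
        if st[i,4]>=amin:
            p=W[l==i];c2,(w,h),a=cv2.minAreaRect(p[:,:2].astype(np.float32))
            if w<h: a+=90;w,h=h,w
            out.append((st[i,4],c[i].round(0),np.round(c2,1),round(w,1),round(h,1),round(a,1),p[:,2].mean().round(1)))
    return out
E
python3 - <<'E'
from plant import arm
from h import *
f=dict(np.load("w1.npz"))
for b in blobs(f,82,92): print(b)
s=arm.state()
E
```

```text
(np.int32(1600), array([51., 88.]), array([ 686.6, -307.9]), 67.4, 60.7, 114.4, np.float64(84.5))
(np.int32(531), array([260., 230.]), array([ 522.3, -317.8]), 29.5, 10.0, 126.2, np.float64(85.6))
```

Run:
```python
from plant import arm
from h import *
s=arm.state();plan(s,[522.3,-317.8,240],126.2,4,1)
```

```text
[3.4, 17.7, 4.9, -0.01, 0.83, 0.05, 1]
[3.3, 17.7, 4.9, -0.01, 0.83, 0.05, 1]
[3.2, 17.7, 5.0, -0.01, 0.83, 0.05, 1]
[3.2, 17.7, 5.0, -0.01, 0.83, 0.05, 1]
```

>>> send_rows:
  series:
    - [3.4,17.7,4.9,-0.1,0.8,0,1]
    - [3.3,17.7,4.9,-0.1,0.8,0,1]
    - [3.2,17.7,5,-0.1,0.8,0,1]
    - [3.2,17.7,5,-0.1,0.8,0,1]
    - [0,0,0,0,0,0,1]
    - [0,0,0,0,0,0,1]
    - [0,0,0,0,0,0,1]
    - [0,0,0,0,0,0,1]
    - [0,0,0,0,0,0,1]
    - [0,0,0,0,0,0,1]

```text
t: 2.2
position: [529.8, -310.8, 239.0]
tool_rot: [-90.7, -0.0, 127.4]
contact_force: [-0.1, 0.2, -0.1]
finger_gap: 85.3
```

Run:
```python
from plant import arm
from h import *
s=arm.state();print(s["position"],s["tool_rot"]);plan(s,[522.3,-317.8,226],126.2,2,1)
```

```text
[ 529.81743147 -310.76736965  238.9902943 ] [-9.06699262e+01 -2.20597682e-02  1.27384346e+02]
[-0.5, 6.4, 5.2, 0.33, 0.59, 0.01, 1]
[-0.6, 6.5, 5.2, 0.33, 0.59, 0.01, 1]
```

>>> send_rows:
  series:
    - [-0.5,6.4,5.2,0.3,0.6,0,1]
    - [-0.5,6.4,5.2,0.3,0.6,0,1]
    - [0,0,0,0,0,0,1]
    - [0,0,0,0,0,0,1]
    - [0,0,0,0,0,0,1]
    - [0,0,0,0,0,0,-1]
    - [0,0,0,0,0,0,-1]
    - [0,0,0,0,0,0,-1]
    - [0,0,0,0,0,0,-1]
    - [0,0,0,0,0,0,-1]

```text
t: 3.2
position: [521.8, -318.5, 225.5]
tool_rot: [-90.0, 0.0, 126.1]
contact_force: [-0.3, 0.5, 0.6]
finger_gap: 12.5
```

Run:
```python
from plant import arm
from h import *
s=arm.state();print(s["position"],s["tool_rot"],s["finger_gap"])
plan(s,[522.3,-317.8,345],126.2,3,-1)
```

```text
[ 521.83536851 -318.45845286  225.48616483] [-9.00427164e+01  2.44707620e-02  1.26097546e+02] 12.539163636529887
[0.1, -39.8, -0.3, 0.01, -0.03, -0.01, -1]
[0.1, -39.8, -0.3, 0.01, -0.03, -0.01, -1]
[0.1, -39.8, -0.3, 0.01, -0.03, -0.01, -1]
```

>>> send_rows:
  series:
    - [0,0,0,0,0,0,-1]
    - [0,0,0,0,0,0,-1]
    - [0,-20,0,0,0,0,-1]
    - [0,-40,0,0,0,0,-1]
    - [0,-40,0,0,0,0,-1]
    - [0,-20,0,0,0,0,-1]
    - [0,0,0,0,0,0,-1]
    - [0,0,0,0,0,0,-1]
    - [0,0,0,0,0,0,-1]
    - [0,0,0,0,0,0,-1]

```text
t: 4.2
position: [520.5, -317.2, 345.1]
tool_rot: [-89.8, -0.5, 126.1]
contact_force: [0.4, -0.2, 0.2]
finger_gap: 9.7
```

Run:
```python
from plant import arm
from h import *
s=arm.state();print(s["position"],s["tool_rot"],s["finger_gap"],s["contact_force"])
plan(s,[505,-40,345],172.1,7,-1)
```

```text
[ 520.46136554 -317.18127836  345.11869432] [-89.84741387  -0.45209992 126.1051748 ] 9.733131331476224 [ 0.37691678 -0.1930861   0.20897087]
[33.3, 0.2, -21.5, 0.01, -6.57, 0.07, -1]
[30.6, 0.2, -25.2, 0.01, -6.57, 0.07, -1]
[27.5, 0.1, -28.6, 0.01, -6.57, 0.07, -1]
[24.1, 0.1, -31.5, 0.01, -6.57, 0.07, -1]
[20.3, 0.1, -34.1, 0.01, -6.57, 0.07, -1]
[16.3, 0.1, -36.2, 0.01, -6.57, 0.07, -1]
[12.0, 0.0, -37.8, 0.01, -6.57, 0.07, -1]
```

>>> send_rows:
  series:
    - [33.3,0,-21.5,0,-6.6,0,-1]
    - [30.6,0,-25.2,0,-6.6,0,-1]
    - [27.5,0,-28.6,0,-6.6,0,-1]
    - [24.1,0,-31.5,0,-6.6,0,-1]
    - [20.3,0,-34.1,0,-6.6,0,-1]
    - [16.3,0,-36.2,0,-6.6,0,-1]
    - [12,0,-37.8,0,-6.6,0,-1]
    - [0,0,0,0,0,0,-1]
    - [0,0,0,0,0,0,-1]
    - [0,0,0,0,0,0,-1]

```text
t: 5.2
position: [498.2, -31.4, 335.1]
tool_rot: [-90.0, -1.5, 174.0]
contact_force: [-0.0, -0.2, 0.1]
finger_gap: 9.3
```

Run:
```python
from plant import arm
from h import *
s,f=look(arm,"w2");print(s["position"],s["tool_rot"],s["dq"].round(2),s["finger_gap"])
print(arm.state()["position"])
for b in blobs(f,50,66,60): print(b)
print("z>90")
for b in blobs(f,90,110,60): print(b)
```

```text
[498.18853663 -31.38307402 335.08327989] [-90.02676661  -1.48770759 174.02539962] [ 0.44  0.59  0.79  0.31  0.47 -0.27 -0.05] 9.311788608201864
[498.18967323 -31.95083413 335.08515937]
(np.int32(8006), array([261.,  91.]), array([574.3,   0.7]), 242.9, 62.1, 82.4, np.float64(56.2))
(np.int32(693), array([91., 87.]), array([585.8,  89.1]), 41.1, 11.0, 172.3, np.float64(58.2))
(np.int32(1608), array([133.,  88.]), array([582.1,  54.5]), 39.8, 20.8, 172.7, np.float64(59.4))
(np.int32(1200), array([197.,  90.]), array([574.9,   4.6]), 40.1, 16.2, 172.3, np.float64(59.8))
(np.int32(2775), array([236.,  93.]), array([569.9, -25.1]), 40.1, 40.1, 172.6, np.float64(60.6))
z>90
(np.int32(1156), array([57., 88.]), array([585.8,  89.1]), 29.9, 11.6, 172.0, np.float64(98.7))
```

View pics/w2.png

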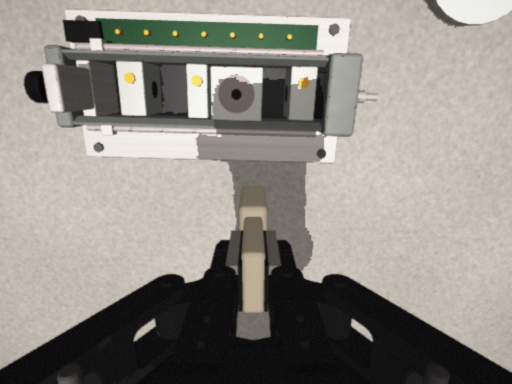

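```bash
cat >> h.py <<'E'
def tooly(f):
    W=depthpts(f);T=f["tcp"];return (W-T[:3,3])@T[:3,:3]
def held(f):
    L=tooly(f);im=f["pixels"].astype(int)
    br=(im[...,2]-im[...,0]>10)&(L[...,0]>-60)&(L[...,0]<60)&(abs(L[...,2])<40)&(f["depth"]>0)&(L[...,1]<235)&(L[...,1]>120)
    return L,br
def modframe(f,c,yaw):
    """points in module-aligned frame about c (world xy)"""
    W=depthpts(f);a=np.radians(yaw);R=np.array([[np.cos(a),np.sin(a)],[-np.sin(a),np.cos(a)]])
    return np.dstack([(W[...,:2]-c)@R.T,W[...,2]])
E
python3 - <<'E'
from h import *
f=dict(np.load("w2.npz"))
L,br=held(f)
for v in range(184,315,8):
    us=np.where(br[v])[0]
    if len(us): p=L[v,us]; print(v,us.min(),us.max(),"x %.1f y %.1f z %.1f..%.1f mid %.1f"%(np.median(p[:,0]),np.median(p[:,1]),p[:,2].min(),p[:,2].max(),(p[:,2].min()+p[:,2].max())/2))
# profile along module in strip x in +-8, tops
M=modframe(f,[569.9,-25.1],-7.5)
m=(M[...,2]>57)&(M[...,2]<64)&(abs(M[...,0])<15)&(f["depth"]>0)
y=M[...,1][m];h,e=np.histogram(y,bins=np.arange(-75,135,1))
print([(int(e[i]),int(h[i])) for i in range(len(h))])
m=(M[...,2]>40)&(M[...,2]<56)&(abs(M[...,1])<60)
x=M[...,0][m];h,e=np.histogram(x,bins=np.arange(-40,40,1));print([(int(e[i]),int(h[i])) for i in range(len(h))])
E
```

```text
192 241 264 x -19.1 y 207.7 z -7.7..6.8 mid -0.5
200 240 265 x -19.0 y 192.6 z -7.8..6.9 mid -0.5
208 239 266 x -18.2 y 181.7 z -7.8..7.0 mid -0.4
216 238 266 x -13.9 y 180.9 z -8.5..7.0 mid -0.8
224 238 266 x -13.9 y 170.0 z -8.5..7.0 mid -0.8
232 231 263 x -14.1 y 160.2 z -11.3..4.8 mid -3.3
240 242 263 x -13.9 y 152.1 z -5.3..4.4 mid -0.4
248 215 264 x -14.2 y 144.2 z -18.4..4.7 mid -6.8
256 241 265 x -12.7 y 140.0 z -5.2..4.8 mid -0.2
264 242 264 x -9.3 y 139.5 z -4.8..4.2 mid -0.3
272 242 269 x -5.4 y 139.7 z -4.9..6.2 mid 0.7
280 152 264 x -1.6 y 139.7 z -36.8..4.2 mid -16.3
288 242 264 x 2.2 y 139.5 z -4.9..4.3 mid -0.3
296 242 264 x 6.5 y 139.9 z -5.0..4.3 mid -0.4
304 242 264 x 10.1 y 139.4 z -5.0..4.3 mid -0.3
312 244 261 x 14.7 y 139.9 z -4.2..3.3 mid -0.5
[(-75, 53), (-74, 52), (-73, 59), (-72, 59), (-71, 55), (-70, 1), (-69, 0), (-68, 0), (-67, 0), (-66, 0), (-65, 0), (-64, 0), (-63, 0), (-62, 14), (-61, 45), (-60, 58), (-59, 52), (-58, 50), (-57, 52), (-56, 46), (-55, 57), (-54, 49), (-53, 51), (-52, 51), (-51, 55), (-50, 50), (-49, 59), (-48, 49), (-47, 52), (-46, 53),
[... 1815 characters left out ...]
, (-34, 0), (-33, 0), (-32, 0), (-31, 0), (-30, 0), (-29, 0), (-28, 79), (-27, 165), (-26, 188), (-25, 220), (-24, 198), (-23, 212), (-22, 208), (-21, 4), (-20, 0), (-19, 2), (-18, 4), (-17, 5), (-16, 4), (-15, 6), (-14, 6), (-13, 6), (-12, 6), (-11, 7), (-10, 6), (-9, 7), (-8, 5), (-7, 8), (-6, 7), (-5, 5), (-4, 6), (-3, 8), (-2, 9), (-1, 5), (0, 6), (1, 8), (2, 5), (3, 4), (4, 6), (5, 6), (6, 6), (7, 7), (8, 6), (9, 5), (10, 6), (11, 5), (12, 5), (13, 6), (14, 4), (15, 5), (16, 7), (17, 4), (18, 7), (19, 8), (20, 5), (21, 0), (22, 137), (23, 237), (24, 246), (25, 261), (26, 239), (27, 213), (28, 202), (29, 9), (30, 0), (31, 0), (32, 0), (33, 0), (34, 0), (35, 0), (36, 0), (37, 0), (38, 0)]
```

Run:
```python
from plant import arm
from h import *
s=arm.state()
plan(s,[567,-56.1,310],172.5,3,-1)
```

```text
[-23.9, 7.7, 5.6, -0.0, 0.49, 0.5, -1]
[-23.8, 8.0, 5.4, -0.0, 0.49, 0.5, -1]
[-23.8, 8.2, 5.2, -0.0, 0.49, 0.5, -1]
```

>>> send_rows:
  series:
    - [-23.9,7.7,5.6,0,0.5,0.5,-1]
    - [-23.8,8,5.4,0,0.5,0.5,-1]
    - [-23.8,8.2,5.2,0,0.5,0.5,-1]
    - [0,0,0,0,0,0,-1]
    - [0,0,0,0,0,0,-1]
    - [0,0,0,0,0,0,-1]
    - [0,0,0,0,0,0,-1]
    - [0,0,0,0,0,0,-1]
    - [0,0,0,0,0,0,-1]
    - [0,0,0,0,0,0,-1]

```text
t: 6.25
position: [565.3, -65.9, 308.3]
tool_rot: [-89.7, -0.2, 171.5]
contact_force: [-0.2, 0.1, -1.5]
finger_gap: 9.1
```

Run:
```python
from plant import arm
from h import *
s,f=look(arm,"w3");print(s["position"],s["tool_rot"],s["dq"].round(2),s["finger_gap"])
for b in blobs(f,50,66,60): print(b)
plan(s,[567,-56.1,290],172.5,2,-1)
```

```text
[565.34514764 -65.93270898 308.33308915] [-89.73162953  -0.20209875 171.470974  ] [-0.17 -0.37 -0.08  0.28  0.    0.05 -0.04] 9.102232679839352
(np.int32(5690), array([237., 186.]), array([5.756e+02, 5.000e-01]), 243.2, 61.7, 81.9, np.float64(56.8))
(np.int32(7339), array([146., 202.]), array([573.9,  28.7]), 166.1, 50.9, 83.1, np.float64(58.4))
[-0.1, 9.1, -5.0, -0.13, -0.51, 0.1, -1]
[-0.2, 9.2, -5.0, -0.13, -0.51, 0.1, -1]
```

View pics/w3.png

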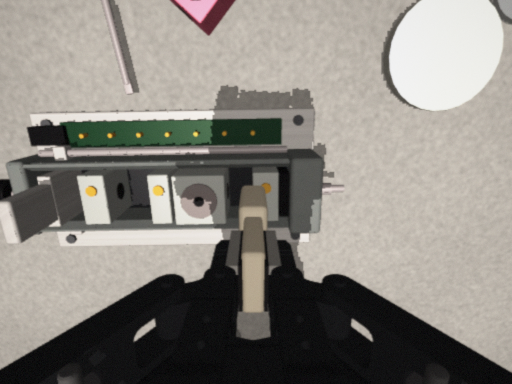

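```bash
cat >> h.py <<'E'
def edges(f,x0,x1,C=(569.9,-25.1),yaw=-7.5,zlo=54,zhi=64):
    M=modframe(f,C,yaw);m=(M[...,2]>zlo)&(M[...,2]<zhi)&(M[...,0]>x0)&(M[...,0]<x1)&(f["depth"]>0)
    h,e=np.histogram(M[...,1][m],bins=np.arange(-80,140,.5));on=(h>max(3,0.3*np.median(h[h>0])))
    # close small holes
    d=np.diff(np.r_[0,on.astype(int),0]);a=e[np.where(d==1)[0]];b=e[np.where(d==-1)[0]]
    return [(float(x),float(y)) for x,y in zip(a,b) if y-x>3]
E
python3 - <<'E'
from h import *
for n,r in(("w2",(-15,15)),("w3",(8,17))):
    f=dict(np.load(n+".npz")); print(edges(f,*r))
    L,br=held(f)
    for v in range(190,232,8):
        us=np.where(br[v])[0];p=L[v,us];
        if len(us):print(v,"x %.1f y %.1f z %.1f..%.1f"%(np.median(p[:,0]),np.median(p[:,1]),p[:,2].min(),p[:,2].max()))
E
```

```text
[(-80.0, -70.0), (-61.5, -41.0), (-20.0, -1.0), (2.5, 7.5), (11.0, 20.0), (22.0, 38.0), (70.5, 90.5)]
190 x -19.0 y 212.1 z -8.0..7.1
198 x -19.1 y 196.0 z -8.0..7.1
206 x -18.9 y 182.9 z -8.0..7.1
214 x -15.1 y 180.8 z -8.4..6.9
222 x -13.7 y 173.1 z -8.5..6.9
230 x -13.8 y 163.0 z -7.9..7.0
[(-80.0, -75.5), (-75.0, -70.0), (-58.5, -55.0), (-20.5, 20.0), (21.5, 38.0), (70.0, 89.5), (109.5, 113.0)]
190 x -19.0 y 212.2 z -8.0..7.2
198 x -19.0 y 196.1 z -8.0..7.1
206 x -18.8 y 183.2 z -7.9..7.1
214 x -15.0 y 180.9 z -8.4..7.0
222 x -13.8 y 172.8 z -7.9..7.0
230 x -13.8 y 163.1 z -8.0..7.0
```

>>> send_rows:
  series:
    - [0,9.1,-5,-0.1,-0.5,0.1,-1]
    - [0,9.1,-5,-0.1,-0.5,0.1,-1]
    - [0,0,0,0,0,0,-1]
    - [0,0,0,0,0,0,-1]
    - [0,0,0,0,0,0,-1]
    - [0,0,0,0,0,0,-1]
    - [0,0,0,0,0,0,-1]
    - [0,0,0,0,0,0,-1]
    - [0,0,0,0,0,0,-1]
    - [0,0,0,0,0,0,-1]

```text
t: 7.3
position: [566.9, -54.7, 288.4]
tool_rot: [-90.0, 0.0, 172.6]
contact_force: [-0.7, 0.0, -1.0]
finger_gap: 9.3
```

Run:
```python
from plant import arm
from h import *
s,f=look(arm,"w4");print(s["position"],s["tool_rot"],s["finger_gap"])
print(edges(f,8,17),edges(f,2,10))
plan(s,[567,-56.1,244],172.5,4,-1)
cv2.imwrite("pics/w4z.png",f["pixels"][120:320,130:380].repeat(3,0).repeat(3,1))
```

```text
[566.93637607 -54.72041037 288.43360066] [-8.99633125e+01  1.47204267e-02  1.72610308e+02] 9.325208157069966
[(-80.0, -70.0), (-61.5, -56.0), (-55.5, -49.0), (-7.0, 1.5), (2.0, 19.5), (22.0, 37.5), (70.0, 90.5)] [(-80.0, -70.0), (-61.0, -46.5), (-11.0, 13.0), (13.5, 20.0), (22.0, 38.0), (73.5, 85.5), (86.0, 90.5)]
[-0.1, 11.1, 0.3, -0.01, 0.03, -0.0, -1]
[-0.1, 11.1, 0.3, -0.01, 0.03, -0.0, -1]
[-0.1, 11.1, 0.3, -0.01, 0.03, -0.0, -1]
[-0.1, 11.1, 0.3, -0.01, 0.03, -0.0, -1]
```

View pics/w4z.png

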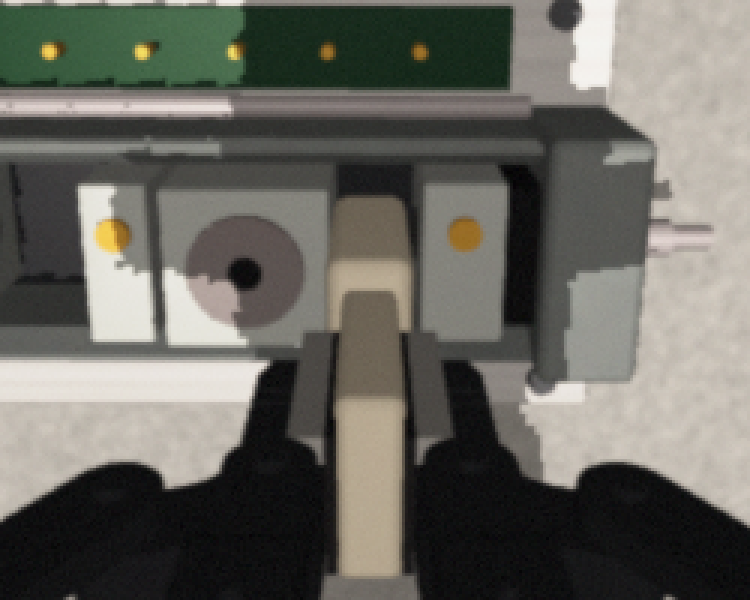

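>>> send_rows:
  series:
    - [-0.2,0,1.3,0,0,0,-1]
    - [0,0,0,0,0,0,-1]
    - [0,8,0,0,0,0,-1]
    - [0,8,0,0,0,0,-1]
    - [0,8,0,0,0,0,-1]
    - [0,0,0,0,0,0,-1]
    - [0,0,0,0,0,0,-1]
    - [0,0,0,0,0,0,-1]
    - [0,0,0,0,0,0,-1]
    - [0,0,0,0,0,0,-1]

```text
t: 8.35
position: [566.9, -56.2, 261.7]
tool_rot: [-90.0, -0.0, 172.6]
contact_force: [-0.3, 0.9, -0.4]
finger_gap: 9.1
```

Run:
```python
from plant import arm
from h import *
s,f=look(arm,"w5");print(s["position"],s["tool_rot"],s["finger_gap"],s["contact_force"],s["moment"])
print(edges(f,8,17),edges(f,2,10))
L,br=held(f)
for v in range(190,232,8):
        us=np.where(br[v])[0];p=L[v,us];
        if len(us):print(v,"x %.1f y %.1f z %.1f..%.1f"%(np.median(p[:,0]),np.median(p[:,1]),p[:,2].min(),p[:,2].max()))
plan(s,[567,-56.1,244],172.5,2,-1)
cv2.imwrite("pics/w5z.png",f["pixels"][120:320,130:380].repeat(3,0).repeat(3,1))
```

```text
[566.92658244 -56.20110394 261.70090844] [-8.99580778e+01 -3.94386394e-02  1.72606361e+02] 9.078158775057519 [-0.31336878  0.93807106 -0.40353522] [-0.01151338  0.01280708  0.00606077]
[(-80.0, -70.0), (-61.5, -41.5), (-20.5, -2.0), (-1.5, 20.0), (21.5, 37.5), (70.0, 91.0), (109.5, 113.5)] [(-80.0, -70.0), (-61.5, -41.5), (-20.5, -17.0), (-16.5, 19.5), (21.5, 37.5), (70.0, 90.5)]
190 x -19.0 y 212.2 z -8.0..7.1
198 x -19.0 y 196.2 z -35.2..7.1
206 x -18.4 y 184.2 z -34.6..23.6
214 x -7.6 y 199.6 z -39.7..25.0
222 x -9.9 y 182.1 z -39.4..10.0
230 x -5.4 y 181.5 z -39.8..10.0
[-0.0, 8.9, -0.1, -0.02, 0.05, 0.02, -1]
[-0.0, 8.9, -0.1, -0.02, 0.05, 0.02, -1]
```

View pics/w5z.png

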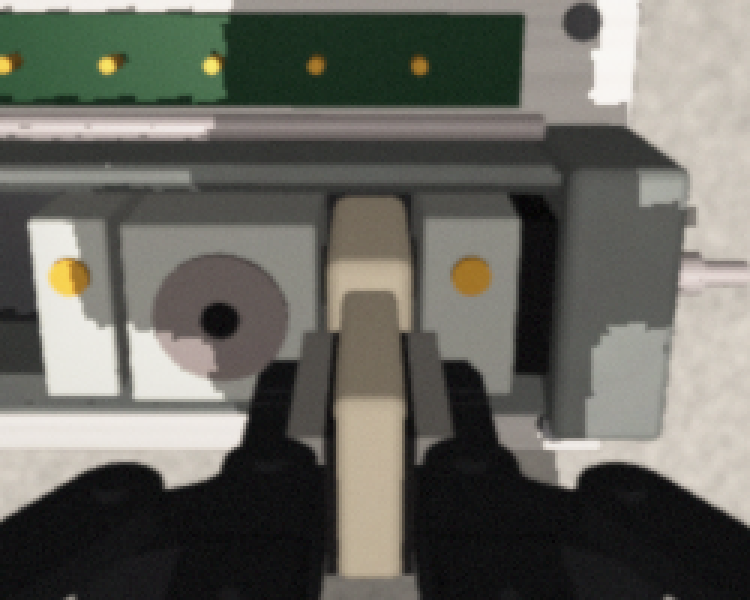

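>>> send_rows:
  series:
    - [0,7,0,0,0,0,-1]
    - [0,7,0,0,0,0,-1]
    - [0,4,0,0,0,0,-1]
    - [0,1,0,0,0,0,-1]
    - [0,1,0,0,0,0,-1]
    - [0,0,0,0,0,0,-1]
    - [0,0,0,0,0,0,-1]
    - [0,0,0,0,0,0,-1]
    - [0,0,0,0,0,0,-1]
    - [0,0,0,0,0,0,-1]

```text
t: 9.4
position: [567.2, -56.3, 240.6]
tool_rot: [-90.0, 0.0, 172.6]
contact_force: [-0.3, -0.3, -0.2]
finger_gap: 9.4
```

Run:
```python
from plant import arm
s=arm.state();print(s["position"],s["tool_rot"],s["finger_gap"],s["contact_force"],s["moment"])
```

```text
[567.24759573 -56.26983147 240.58489247] [-8.99712821e+01  1.78237650e-02  1.72602091e+02] 9.389458643040827 [-0.27289569 -0.28796418 -0.24000859] [ 0.02490413  0.04474488 -0.01421214]
```

>>> send_rows:
  series:
    - [0,1,0,0,0,0,-1]
    - [0,1,0,0,0,0,-1]
    - [0,0,0,0,0,0,-1]
    - [0,0,0,0,0,0,-1]
    - [0,0,0,0,0,0,-0.3]
    - [0,0,0,0,0,0,-0.3]
    - [0,0,0,0,0,0,-0.3]
    - [0,0,0,0,0,0,-0.3]
    - [0,0,0,0,0,0,-0.3]
    - [0,0,0,0,0,0,-0.3]

```text
t: 10.4
position: [567.6, -56.4, 240.4]
tool_rot: [-90.0, 0.0, 172.6]
contact_force: [0.3, -0.5, -0.9]
finger_gap: 29.6
```

>>> send_rows:
  series:
    - [0,-20,0,0,0,0,-0.3]
    - [0,-25,0,0,0,0,-0.3]
    - [0,-25,0,0,0,0,-0.3]
    - [0,-25,0,0,0,0,0.3]
    - [0,-10,0,0,0,0,1]
    - [0,0,0,0,0,0,1]
    - [0,0,0,0,0,0,1]
    - [0,0,0,0,0,0,1]
    - [0,0,0,0,0,0,1]
    - [0,0,0,0,0,0,1]

```text
t: 11.4
position: [565.7, -56.1, 344.0]
tool_rot: [-89.9, -0.5, 172.6]
contact_force: [-0.9, 0.1, -0.1]
finger_gap: 85.3
```

Run:
```python
from plant import arm
from h import *
s,f=look(arm,"w6");print(s["position"],s["tool_rot"],s["finger_gap"],s["contact_force"])
print(edges(f,8,17))
for b in blobs(f,90,110,60): print(b)
for b in blobs(f,50,66,60): print(b)
plan(s,[490,295,335],-150,10,1)
```

```text
[565.71924239 -56.10186776 343.97619192] [-89.94880551  -0.5313613  172.60268704] 85.27975104404761 [-0.92080427  0.11234679 -0.13274038]
[(12.5, 16.5), (22.0, 28.5), (73.0, 81.0), (84.5, 90.0)]
(np.int32(804), array([ 61., 195.]), array([586.1,  88.7]), 29.8, 11.0, 171.9, np.float64(98.4))
(np.int32(534), array([252., 195.]), array([567.2, -56. ]), 29.6, 9.9, 172.4, np.float64(100.2))
(np.int32(4847), array([254., 174.]), array([5.751e+02, 3.000e-01]), 242.6, 60.9, 82.3, np.float64(57.0))
(np.int32(1172), array([128., 180.]), array([582.5,  54.3]), 39.6, 20.5, 172.5, np.float64(59.1))
(np.int32(4262), array([184., 186.]), array([574.3,  31.1]), 160.2, 51.0, 83.4, np.float64(58.3))
(np.int32(330), array([253., 174.]), array([567.5, -56.2]), 38.9, 15.4, 172.2, np.float64(58.8))
[12.0, 1.0, -33.8, 0.01, -3.74, 0.05, 1]
[9.8, 1.0, -34.6, 0.01, -3.74, 0.05, 1]
[7.5, 0.9, -35.1, 0.01, -3.74, 0.05, 1]
[5.2, 0.9, -35.5, 0.01, -3.74, 0.05, 1]
[2.9, 0.9, -35.8, 0.01, -3.74, 0.05, 1]
[0.5, 0.9, -35.9, 0.01, -3.74, 0.05, 1]
[-1.8, 0.9, -35.9, 0.01, -3.74, 0.05, 1]
[-4.1, 0.9, -35.7, 0.01, -3.74, 0.05, 1]
[-6.5, 0.9, -35.3, 0.01, -3.74, 0.05, 1]
[-8.7, 0.9, -34.8, 0.01, -3.74, 0.05, 1]
```

View pics/w6.png

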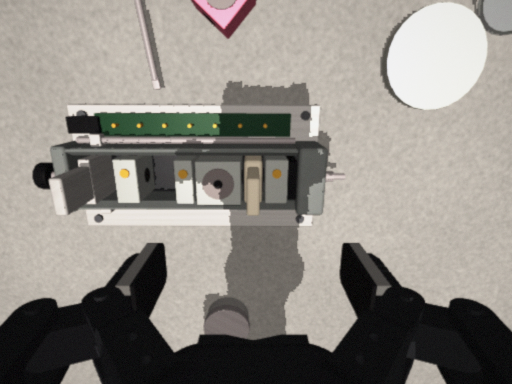

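>>> send_rows:
  series:
    - [15,1,-42,0,-4.7,0,1]
    - [11.5,1,-43,0,-4.7,0,1]
    - [8,1,-44,0,-4.7,0,1]
    - [4.5,1,-44.5,0,-4.7,0,1]
    - [1,1,-45,0,-4.7,0,1]
    - [-3,1,-44.8,0,-4.7,0,1]
    - [-7,1,-44.4,0,-4.7,0,1]
    - [-10,1,-43.5,0,-4.7,0,1]
    - [0,0,0,0,0,0,1]
    - [0,0,0,0,0,0,1]

```text
t: 12.45
position: [485.6, 304.7, 331.6]
tool_rot: [-90.2, -0.5, -148.6]
contact_force: [-0.4, -0.7, 0.5]
finger_gap: 85.7
```

Run:
```python
from plant import arm
from h import *
s,f=look(arm,"w7");print(s["position"],s["tool_rot"],s["dq"].round(1))
for b in blobs(f,80,92,60): print(b)
```

```text
[485.62424013 304.74454426 331.61922445] [ -90.19665258   -0.54323628 -148.59833338] [-2.4  0.8 -2.7 -1.3 -1.8 -0.8  0.6]
(np.int32(1013), array([12., 95.]), array([461.7, 487.1]), 29.3, 17.6, 21.7, np.float64(83.9))
(np.int32(499), array([243., 199.]), array([479. , 310.6]), 30.1, 10.0, 30.8, np.float64(85.5))
```

View pics/w7.png

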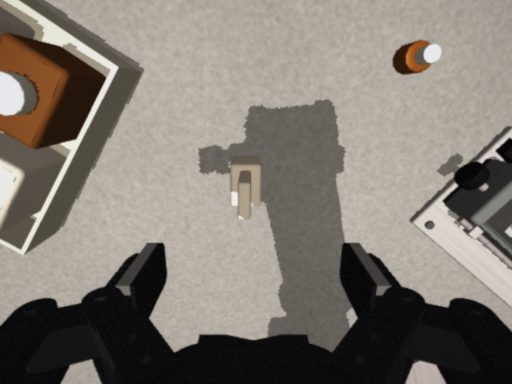

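Run:
```python
from plant import arm
from h import *
s=arm.state();print(s["position"])
plan(s,[479,310.6,240],-149.2,4,1)
```

```text
[485.42440922 305.30112232 331.70429176]
[0.5, 22.9, -1.9, 0.06, 0.15, 0.13, 1]
[0.5, 22.9, -1.9, 0.06, 0.15, 0.13, 1]
[0.6, 22.9, -1.9, 0.06, 0.15, 0.13, 1]
[0.6, 22.9, -1.9, 0.06, 0.15, 0.13, 1]
```

>>> send_rows:
  series:
    - [0.5,22.9,-1.9,0,0.1,0.1,1]
    - [0.5,22.9,-1.9,0.1,0.2,0.1,1]
    - [0.5,22.9,-1.9,0,0.1,0.1,1]
    - [0.6,22.9,-1.9,0.1,0.2,0.1,1]
    - [0,0,0,0,0,0,1]
    - [0,0,0,0,0,0,1]
    - [0,0,0,0,0,0,1]
    - [0,0,0,0,0,0,1]
    - [0,0,0,0,0,0,1]
    - [0,0,0,0,0,0,1]

```text
t: 13.5
position: [485.8, 300.6, 242.0]
tool_rot: [-89.7, 0.3, -150.4]
contact_force: [0.4, 0.0, -1.1]
finger_gap: 85.2
```

Run:
```python
from plant import arm
from h import *
s=arm.state();print(s["position"],s["tool_rot"])
plan(s,[479,310.6,226],-149.2,2,1)
```

```text
[485.76941688 300.64022459 242.01411939] [ -89.73212277    0.31696336 -150.37722651]
[0.5, 8.0, -6.0, -0.14, -0.59, -0.16, 1]
[0.4, 8.0, -6.0, -0.14, -0.59, -0.16, 1]
```

>>> send_rows:
  series:
    - [0.5,8,-6,-0.1,-0.6,-0.2,1]
    - [0.4,8,-6,-0.1,-0.6,-0.2,1]
    - [0,0,0,0,0,0,1]
    - [0,0,0,0,0,0,1]
    - [0,0,0,0,0,0,1]
    - [0,0,0,0,0,0,-1]
    - [0,0,0,0,0,0,-1]
    - [0,0,0,0,0,0,-1]
    - [0,0,0,0,0,0,-1]
    - [0,0,0,0,0,0,-1]

```text
t: 14.5
position: [478.5, 312.1, 225.1]
tool_rot: [-90.0, -0.1, -149.0]
contact_force: [0.2, -0.9, 0.4]
finger_gap: 12.2
```

>>> send_rows:
  series:
    - [0,0,0,0,0,0,-1]
    - [0,0,0,0,0,0,-1]
    - [0,-20,0,0,0,0,-1]
    - [0,-40,0,0,0,0,-1]
    - [0,-40,0,0,0,0,-1]
    - [0,-20,0,0,0,0,-1]
    - [0,0,0,0,0,0,-1]
    - [0,0,0,0,0,0,-1]
    - [0,0,0,0,0,0,-1]
    - [0,0,0,0,0,0,-1]

```text
t: 15.5
position: [477.2, 311.2, 345.2]
tool_rot: [-89.9, -0.5, -149.0]
contact_force: [0.1, 0.8, -0.5]
finger_gap: 9.6
```

Run:
```python
from plant import arm
from h import *
s=arm.state();print(s["position"],s["tool_rot"])
plan(s,[518,25,348],172.5-360,8,-1)
```

```text
[477.16761814 311.19406176 345.22117804] [ -89.92089559   -0.54306525 -149.01327935]
[14.0, -0.2, 33.3, -0.03, 4.81, 0.06, -1]
[11.2, -0.2, 34.4, -0.03, 4.81, 0.06, -1]
[8.3, -0.2, 35.2, -0.03, 4.81, 0.06, -1]
[5.3, -0.3, 35.7, -0.03, 4.81, 0.06, -1]
[2.3, -0.3, 36.1, -0.03, 4.81, 0.06, -1]
[-0.7, -0.3, 36.1, -0.03, 4.81, 0.06, -1]
[-3.8, -0.3, 35.9, -0.03, 4.81, 0.06, -1]
[-6.8, -0.3, 35.5, -0.03, 4.81, 0.06, -1]
```

>>> send_rows:
  series:
    - [14,-1.5,33.3,0,4.8,0,-1]
    - [11.2,-1.5,34.4,0,4.8,0,-1]
    - [8.3,-1.5,35.2,0,4.8,0,-1]
    - [5.3,-1.5,35.7,0,4.8,0.1,-1]
    - [2.3,-1.5,36.1,0,4.8,0.1,-1]
    - [-0.7,-1.5,36.1,0,4.8,0.1,-1]
    - [-3.8,-1.5,35.9,0,4.8,0.1,-1]
    - [-6.8,-1.5,35.5,0,4.8,0.1,-1]
    - [0,0,0,0,0,0,-1]
    - [0,0,0,0,0,0,-1]

```text
t: 16.5
position: [514.6, 16.0, 346.6]
tool_rot: [-89.2, -1.0, 171.3]
contact_force: [0.3, 0.1, 0.8]
finger_gap: 9.0
```

Run:
```python
from plant import arm
from h import *
s,f=look(arm,"w8");print(s["position"],s["tool_rot"],s["dq"].round(1))
print(edges(f,-15,15),edges(f,8,17))
L,br=held(f)
for v in range(184,315,8):
    us=np.where(br[v])[0]
    if len(us): p=L[v,us]; print(v,us.min(),us.max(),"x %.1f y %.1f z %.1f..%.1f mid %.1f"%(np.median(p[:,0]),np.median(p[:,1]),p[:,2].min(),p[:,2].max(),(p[:,2].min()+p[:,2].max())/2))
```

```text
[514.55370529  16.00533818 346.61451427] [-89.17176433  -0.96825075 171.26098243] [ 1.9  0.6  1.8  0.4  1.2 -0.4 -0.5]
[(-80.0, -69.5), (-61.0, -47.5), (-26.5, -22.5), (-20.0, 4.5), (7.5, 11.0), (16.5, 20.0), (22.0, 38.5), (70.5, 91.0)] [(-80.0, -75.0), (-74.5, -69.5), (-61.0, -57.5), (-55.5, -48.0), (-26.5, -22.5), (-17.0, -13.5), (-13.0, -7.5), (-0.5, 3.0), (7.5, 11.0), (70.5, 80.5), (81.0, 90.5)]
192 232 274 x -19.6 y 206.0 z -13.3..13.5 mid 0.1
200 230 275 x -19.5 y 191.1 z -13.4..12.5 mid -0.4
208 228 277 x -18.6 y 180.6 z -13.7..12.9 mid -0.4
216 227 278 x -14.3 y 179.8 z -14.4..13.5 mid -0.4
224 228 277 x -9.9 y 179.2 z -14.0..13.0 mid -0.5
232 228 277 x -14.2 y 159.9 z -14.0..13.0 mid -0.5
240 242 264 x -14.5 y 151.0 z -5.2..5.0 mid -0.1
248 242 264 x -14.4 y 143.6 z -4.9..4.5 mid -0.2
256 213 265 x -13.1 y 139.3 z -18.3..4.9 mid -6.7
264 241 264 x -9.5 y 139.1 z -5.1..4.2 mid -0.4
272 204 269 x -6.1 y 138.6 z -18.8..6.2 mid -6.3
280 152 264 x -2.0 y 139.0 z -36.9..4.3 mid -16.3
288 242 264 x 1.5 y 138.5 z -4.9..4.3 mid -0.3
296 242 264 x 5.7 y 138.8 z -4.9..4.3 mid -0.3
304 242 264 x 9.9 y 139.0 z -5.0..4.4 mid -0.3
312 243 261 x 14.1 y 139.2 z -4.6..3.3 mid -0.6
```

View pics/w8.png

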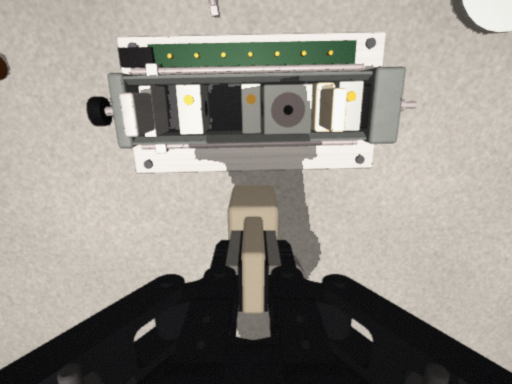

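Run:
```python
from plant import arm
from h import *
s=arm.state()
plan(s,[577.6,28,312],172.5,4,-1)
```

```text
[-15.3, 8.3, -5.5, -0.21, -0.3, 0.24, -1]
[-15.3, 8.4, -5.4, -0.21, -0.3, 0.24, -1]
[-15.3, 8.5, -5.3, -0.21, -0.3, 0.24, -1]
[-15.3, 8.6, -5.2, -0.21, -0.3, 0.24, -1]
```

>>> send_rows:
  series:
    - [-15.3,8.3,-5.5,-0.2,-0.3,0.2,-1]
    - [-15.3,8.4,-5.4,-0.2,-0.3,0.2,-1]
    - [-15.3,8.5,-5.3,-0.2,-0.3,0.2,-1]
    - [-15.3,8.6,-5.2,-0.2,-0.3,0.2,-1]
    - [0,0,0,0,0,0,-1]
    - [0,0,0,0,0,0,-1]
    - [0,0,0,0,0,0,-1]
    - [0,0,0,0,0,0,-1]
    - [0,0,0,0,0,0,-1]
    - [0,0,0,0,0,0,-1]

```text
t: 17.55
position: [578.9, 35.5, 307.1]
tool_rot: [-90.1, -0.6, 173.3]
contact_force: [0.0, 0.3, -0.8]
finger_gap: 9.4
```

Run:
```python
from plant import arm
from h import *
s=arm.state();print(s["position"],s["tool_rot"])
plan(s,[577.6,28,290],172.5,3,-1)
```

```text
[578.8617505   35.54690047 307.05024583] [-90.08272896  -0.58209783 173.25210729]
[0.1, 5.7, 2.6, 0.03, 0.25, 0.19, -1]
[0.1, 5.7, 2.6, 0.03, 0.25, 0.19, -1]
[0.1, 5.7, 2.6, 0.03, 0.25, 0.19, -1]
```

>>> send_rows:
  series:
    - [0.1,5.7,2.6,0,0.3,0.2,-1]
    - [0.1,5.7,2.6,0,0.3,0.2,-1]
    - [0.1,5.7,2.6,0,0.3,0.2,-1]
    - [0,0,0,0,0,0,-1]
    - [0,0,0,0,0,0,-1]
    - [0,0,0,0,0,0,-1]
    - [0,0,0,0,0,0,-1]
    - [0,0,0,0,0,0,-1]
    - [0,0,0,0,0,0,-1]
    - [0,0,0,0,0,0,-1]

```text
t: 18.55
position: [577.1, 26.7, 288.9]
tool_rot: [-90.1, 0.1, 172.2]
contact_force: [0.2, 0.1, -1.4]
finger_gap: 9.3
```

Run:
```python
from plant import arm
from h import *
s,f=look(arm,"w9");print(s["position"],s["tool_rot"],s["contact_force"])
print(edges(f,-10,15),edges(f,8,17))
plan(s,[577.6,28,265],172.5,3,-1)
cv2.imwrite("pics/w9z.png",f["pixels"][120:320,130:380].repeat(3,0).repeat(3,1))
```

```text
[577.05241443  26.65777321 288.91602675] [-9.00770375e+01  9.67498622e-02  1.72217560e+02] [ 0.23680227  0.05686981 -1.38438013]
[(-80.0, -69.5), (-61.5, -55.5), (-49.5, -45.5), (-26.5, -22.5), (-20.0, 20.0), (22.0, 36.0), (70.5, 91.0)] [(-80.0, -69.5), (-61.5, -57.0), (-56.5, -43.5), (-26.5, -22.5), (-19.5, 20.0), (22.5, 36.0), (70.5, 84.0), (84.5, 90.5)]
[-0.1, 8.0, -0.5, 0.03, -0.09, -0.03, -1]
[-0.1, 8.0, -0.5, 0.03, -0.09, -0.03, -1]
[-0.1, 8.0, -0.5, 0.03, -0.09, -0.03, -1]
```

View pics/w9z.png

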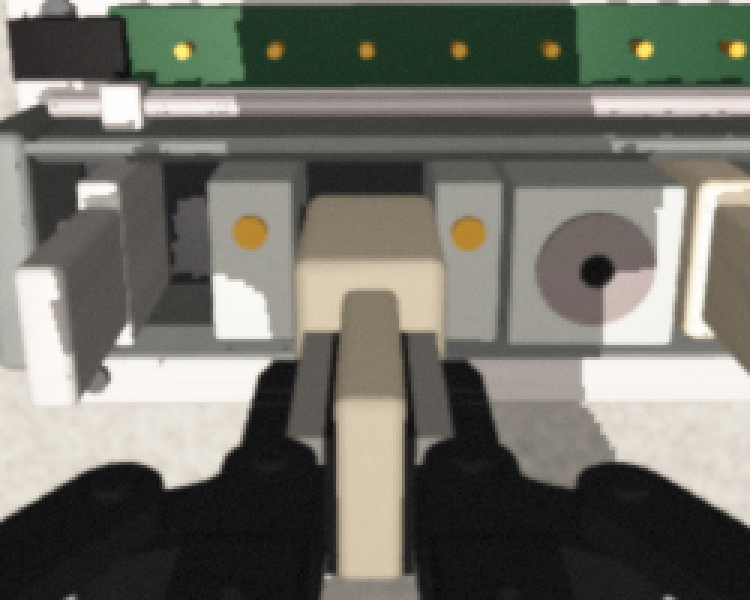

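>>> send_rows:
  series:
    - [-0.3,0,-1.4,0,-0.3,0,-1]
    - [0,0,0,0,0,0,-1]
    - [0,8,0,0,0,0,-1]
    - [0,8,0,0,0,0,-1]
    - [0,8,0,0,0,0,-1]
    - [0,0,0,0,0,0,-1]
    - [0,0,0,0,0,0,-1]
    - [0,0,0,0,0,0,-1]
    - [0,0,0,0,0,0,-1]
    - [0,0,0,0,0,0,-1]

```text
t: 19.6
position: [577.5, 28.2, 262.2]
tool_rot: [-90.1, 0.0, 172.6]
contact_force: [0.2, -0.1, -0.8]
finger_gap: 8.9
```

Run:
```python
from plant import arm
from h import *
s,f=look(arm,"w10");print(s["position"],s["tool_rot"],s["contact_force"],s["moment"])
print(edges(f,-10,15),edges(f,8,17))
cv2.imwrite("pics/w10z.png",f["pixels"][120:320,130:380].repeat(3,0).repeat(3,1))
```

```text
[577.54093278  28.24128656 262.17754   ] [-9.00655143e+01  4.03495585e-02  1.72552978e+02] [ 0.16046836 -0.14064298 -0.75497958] [ 0.04558268 -0.01789295  0.02695064]
[(-80.0, -69.0), (-61.0, -56.5), (-50.5, -46.5), (-26.5, -22.5), (-20.0, 20.5), (22.0, 38.5), (70.5, 91.0)] [(-80.0, -69.5), (-61.0, -40.5), (-27.0, -22.5), (-19.5, 20.0), (22.0, 38.5), (70.5, 91.0)]
```

View pics/w10z.png

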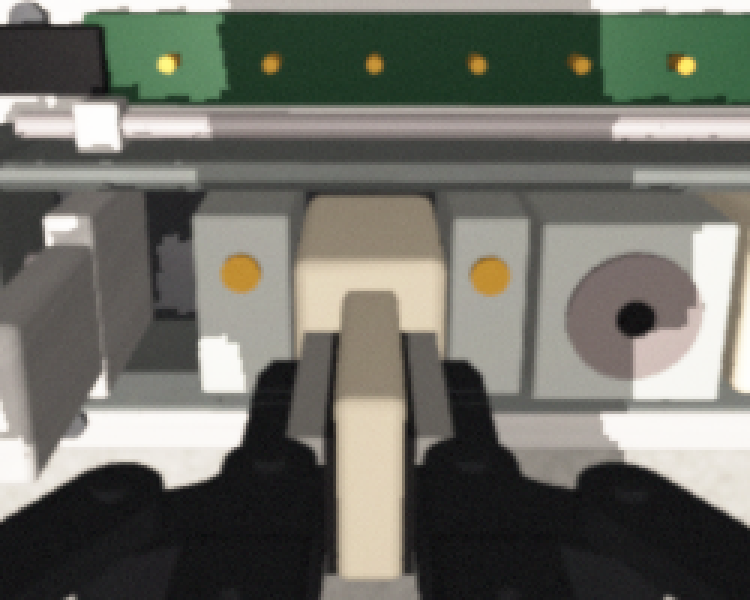

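>>> send_rows:
  series:
    - [0,7,0,0,0,0,-1]
    - [0,7,0,0,0,0,-1]
    - [0,4,0,0,0,0,-1]
    - [0,1.5,0,0,0,0,-1]
    - [0,1.5,0,0,0,0,-1]
    - [0,1,0,0,0,0,-1]
    - [0,0,0,0,0,0,-1]
    - [0,0,0,0,0,0,-1]
    - [0,0,0,0,0,0,-1]
    - [0,0,0,0,0,0,-1]

```text
t: 20.65
position: [578.3, 28.2, 240.1]
tool_rot: [-90.1, 0.1, 172.5]
contact_force: [-0.8, 0.2, -1.0]
finger_gap: 9.1
```

>>> send_rows:
  series:
    - [0,0,0,0,0,0,-0.3]
    - [0,0,0,0,0,0,-0.3]
    - [0,0,0,0,0,0,-0.3]
    - [0,0,0,0,0,0,-0.3]
    - [0,0,0,0,0,0,-0.3]
    - [0,0,0,0,0,0,-0.3]
    - [0,-20,0,0,0,0,-0.3]
    - [0,-25,0,0,0,0,-0.3]
    - [0,-25,0,0,0,0,-0.3]
    - [0,-25,0,0,0,0,-0.3]

```text
t: 21.65
position: [576.6, 28.1, 333.8]
tool_rot: [-90.0, -0.4, 172.5]
contact_force: [0.3, 0.6, -0.1]
finger_gap: 29.7
```

>>> send_rows:
  series:
    - [0,-8,0,0,0,0,-0.3]
    - [0,0,0,0,0,0,-0.3]
    - [0,0,0,0,0,0,-0.3]
    - [0,0,0,0,0,0,-0.3]
    - [0,0,0,0,0,0,-0.3]
    - [0,0,0,0,0,0,-0.3]
    - [0,0,0,0,0,0,-0.3]
    - [0,0,0,0,0,0,-0.3]
    - [0,0,0,0,0,0,-0.3]
    - [0,0,0,0,0,0,-0.3]

```text
t: 22.65
position: [575.9, 28.1, 339.9]
tool_rot: [-89.9, -0.6, 172.6]
contact_force: [0.5, 0.5, -0.5]
finger_gap: 30.2
```

Run:
```python
from plant import arm
from h import *
s,f=look(arm,"w11");print(s["position"],s["tool_rot"],s["contact_force"],s["finger_gap"])
for b in blobs(f,90,110,60): print(b)
for b in blobs(f,50,66,60): print(b)
```

```text
[575.94147189  28.11310913 339.92826704] [-89.9333077   -0.58133541 172.55628567] [ 0.51219553  0.51760178 -0.46982499] 30.215514343056654
(np.int32(660), array([170., 195.]), array([586.2,  89.2]), 29.9, 10.6, 172.1, np.float64(99.3))
(np.int32(529), array([251., 195.]), array([579. ,  29.1]), 29.4, 9.0, 172.6, np.float64(100.3))
(np.int32(702), array([365., 196.]), array([567.5, -55.3]), 29.6, 10.3, 171.3, np.float64(99.1))
(np.int32(9195), array([321., 178.]), array([574.6,   0.9]), 243.3, 61.8, 82.4, np.float64(57.6))
(np.int32(1652), array([214., 184.]), array([578.7,  65.5]), 58.3, 50.2, 83.4, np.float64(58.2))
(np.int32(986), array([252., 178.]), array([578.6,  29.1]), 39.9, 27.7, 173.2, np.float64(59.4))
```

View pics/w11.png

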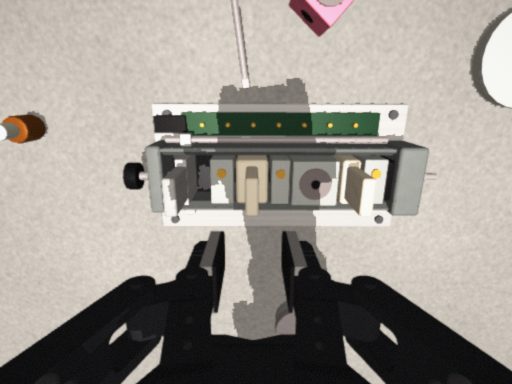

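Run:
```python
from h import *
f=dict(np.load("w2.npz"));L=tooly(f);ok=f["depth"]>0
for y in range(60,180,10):
    m=ok&(abs(L[...,1]-y)<5)&(abs(L[...,0])<60)&(abs(L[...,2])<110)
    if m.sum(): print(y,m.sum(),L[...,2][m].min().round(),L[...,2][m].max().round(), L[...,0][m].min().round(),L[...,0][m].max().round())
```

```text
80 3623 -60.0 60.0 -21.0 -10.0
90 11708 -62.0 62.0 -18.0 2.0
100 9639 -57.0 57.0 -18.0 12.0
110 4988 -51.0 49.0 -18.0 12.0
120 6042 -44.0 43.0 -14.0 12.0
130 1648 -36.0 36.0 -14.0 13.0
140 2331 -19.0 18.0 -15.0 15.0
150 833 -19.0 18.0 -15.0 -6.0
160 678 -19.0 18.0 -15.0 -6.0
170 289 -17.0 17.0 -15.0 -6.0
```

Run:
```python
from plant import arm
from h import *
s=arm.state()
plan(s,[586,88.8,295],172.5,4,-0.3)
```

```text
[-0.6, 11.2, -15.4, -0.02, 0.01, 0.14, -0.3]
[-0.6, 11.2, -15.4, -0.02, 0.01, 0.14, -0.3]
[-0.6, 11.2, -15.4, -0.02, 0.01, 0.14, -0.3]
[-0.5, 11.2, -15.4, -0.02, 0.01, 0.14, -0.3]
```

>>> send_rows:
  series:
    - [-0.6,7,-15.4,0,0,0.1,-0.3]
    - [-0.6,11,-15.4,0,0,0.2,-0.3]
    - [-0.6,11,-15.4,0,0,0.1,-0.3]
    - [-0.6,11,-15.4,0,0,0.2,-0.3]
    - [0,0,0,0,0,0,-0.3]
    - [0,0,0,0,0,0,-0.3]
    - [0,0,0,0,0,0,-0.3]
    - [0,0,0,0,0,0,-0.3]
    - [0,0,0,0,0,0,-0.3]
    - [0,0,0,0,0,0,-0.3]

```text
t: 23.7
position: [586.9, 95.5, 295.7]
tool_rot: [-89.9, 0.1, 172.7]
contact_force: [1.2, -0.6, -0.3]
finger_gap: 29.8
```

Run:
```python
from plant import arm
from h import *
s,f=look(arm,"w12");print(s["position"],s["tool_rot"])
for b in blobs(f,90,110,60): print(b)
plan(s,[586,88.8,248],172.5,4,-0.3)
```

```text
[586.8957948   95.54689364 295.69666851] [-8.99418260e+01  5.11973173e-02  1.72651294e+02]
(np.int32(1056), array([361., 225.]), array([578.8,  29.5]), 30.5, 10.3, 173.0, np.float64(99.0))
(np.int32(840), array([263., 225.]), array([586.6,  89.3]), 29.7, 10.0, 172.6, np.float64(100.1))
(np.int32(1245), array([498., 226.]), array([567.7, -54.6]), 29.8, 11.6, 175.7, np.float64(97.7))
[0.0, 11.9, 1.7, -0.01, 0.04, -0.01, -0.3]
[0.0, 11.9, 1.7, -0.01, 0.04, -0.01, -0.3]
[0.0, 11.9, 1.7, -0.01, 0.04, -0.01, -0.3]
[0.0, 11.9, 1.7, -0.01, 0.04, -0.01, -0.3]
```

View pics/w12.png

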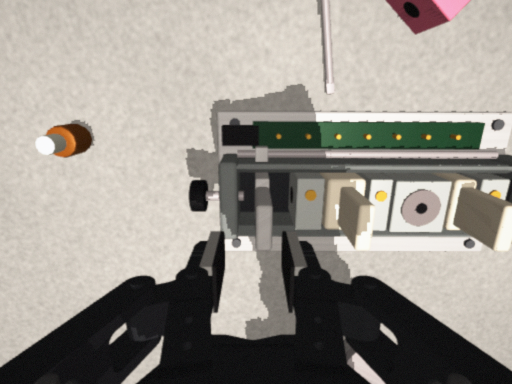

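>>> send_rows:
  series:
    - [0,2,3.2,0,0,0,-0.3]
    - [0,2,3.2,0,0,0,-0.3]
    - [0,0,0,0,0,0,-0.3]
    - [0,10,0,0,0,0,-0.3]
    - [0,12,0,0,0,0,-0.3]
    - [0,12,0,0,0,0,-0.3]
    - [0,8,0,0,0,0,-0.3]
    - [0,0,0,0,0,0,-0.3]
    - [0,0,0,0,0,0,-0.3]
    - [0,0,0,0,0,0,-0.3]

```text
t: 24.75
position: [585.8, 87.6, 244.5]
tool_rot: [-89.9, -0.1, 172.6]
contact_force: [-0.6, 0.3, 0.4]
finger_gap: 29.8
```

Run:
```python
from plant import arm
from h import *
s=arm.state();print(s["position"],s["tool_rot"],s["contact_force"])
plan(s,[586.4,88.9,248],172.5,1,-1)
```

```text
[585.75857036  87.60280279 244.50656139] [-8.98945510e+01 -5.90807672e-02  1.72571669e+02] [-0.55248189  0.30045963  0.41919359]
[-0.5, -3.5, -1.4, -0.11, 0.07, 0.06, -1]
```

Correct, then pinch.

>>> send_rows:
  series:
    - [-0.5,-3.5,-1.4,-0.1,0.1,0,-0.3]
    - [0,0,0,0,0,0,-0.3]
    - [0,0,0,0,0,0,-0.3]
    - [0,0,0,0,0,0,-1]
    - [0,0,0,0,0,0,-1]
    - [0,0,0,0,0,0,-1]
    - [0,0,0,0,0,0,-1]
    - [0,0,0,0,0,0,-1]
    - [0,0,0,0,0,0,-1]
    - [0,0,0,0,0,0,-1]

```text
t: 25.75
position: [587.1, 89.2, 250.1]
tool_rot: [-90.1, 0.1, 172.5]
contact_force: [-0.3, -0.2, 0.9]
finger_gap: 9.1
```

Run:
```python
from plant import arm
from h import *
s,f=look(arm,"w13");print(s["position"],s["tool_rot"],s["contact_force"],s["finger_gap"])
print(edges(f,-10,15))
```

```text
[587.12929742  89.2028548  250.08689554] [-9.00722825e+01  1.25064522e-01  1.72454272e+02] [-0.27100203 -0.21222363  0.89593994] 9.074719096012236
[(-27.0, -22.0), (-20.0, 20.5), (22.5, 39.0), (59.0, 69.0), (71.0, 91.0)]
```

View pics/w13.png

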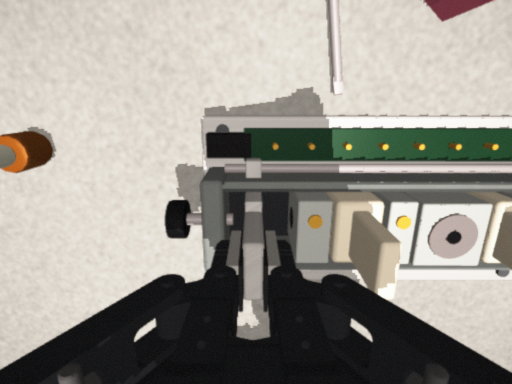

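>>> send_rows:
  series:
    - [0,0,2,0,0,0,-1]
    - [0,0,3,0,0,0,-1]
    - [0,0,3,0,0,0,-1]
    - [0,0,3,0,0,0,-1]
    - [0,0,3,0,0,0,-1]
    - [0,0,3,0,0,0,-1]
    - [0,0,3,0,0,0,-1]
    - [0,0,3,0,0,0,-1]
    - [0,0,2,0,0,0,-1]
    - [0,0,1,0,0,0,-1]

```text
t: 26.8
position: [583.6, 63.3, 250.1]
tool_rot: [-90.2, 0.1, 172.5]
contact_force: [0.0, 3.4, 0.4]
finger_gap: 8.9
```

Run:
```python
from plant import arm
from h import *
s,f=look(arm,"w14");print(s["position"],s["tool_rot"],s["contact_force"],s["finger_gap"])
d=np.array(s["position"])-[587.13,89.2,250.09];a=np.radians(172.5)
print("advance",-np.sin(a)*d[0]+np.cos(a)*d[1],"lat",np.cos(a)*d[0]+np.sin(a)*d[1])
print(edges(f,-10,15))
```

```text
[583.63118936  63.25563029 250.10489996] [-9.02441934e+01  1.41702378e-01  1.72505015e+02] [0.01333071 3.35198179 0.39147945] 8.943941609744078
advance 26.179098459536704 lat 0.08245803762968729
[(-27.0, -22.0), (-19.5, 20.5), (22.0, 38.0), (56.0, 83.5), (135.0, 139.5)]
```

View pics/w14.png

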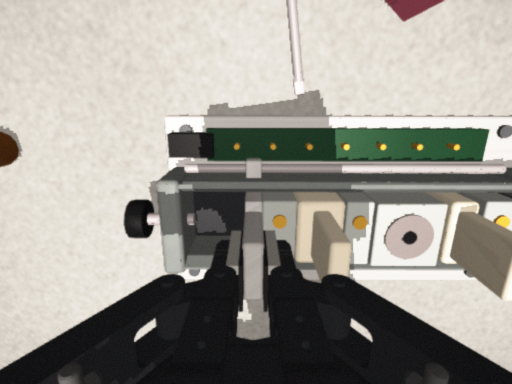

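>>> send_rows:
  series:
    - [0,0,2,0,0,0,-1]
    - [0,0,2,0,0,0,-1]
    - [0,0,1.5,0,0,0,-1]
    - [0,0,1.5,0,0,0,-1]
    - [0,0,1.5,0,0,0,-1]
    - [0,0,1,0,0,0,-1]
    - [0,0,1,0,0,0,-1]
    - [0,0,1,0,0,0,-1]
    - [0,0,1,0,0,0,-1]
    - [0,0,1,0,0,0,-1]

```text
t: 27.85
position: [582.3, 54.3, 250.1]
tool_rot: [-90.6, 0.2, 172.7]
contact_force: [0.8, 6.2, 0.2]
finger_gap: 9.0
```

Run:
```python
from plant import arm
from h import *
s,f=look(arm,"w15");print(s["position"],s["tool_rot"],s["contact_force"],s["finger_gap"])
d=np.array(s["position"])-[587.13,89.2,250.09];a=np.radians(172.5)
print("advance",-np.sin(a)*d[0]+np.cos(a)*d[1],"lat",np.cos(a)*d[0]+np.sin(a)*d[1])
print(edges(f,-10,15)); 
for b in blobs(f,90,110,60): print(b)
```

```text
[582.32467646  54.32851327 250.09931357] [-9.06320053e+01  1.70295611e-01  1.72695374e+02] [0.82068239 6.2132807  0.1552709 ] 9.046172715919898
advance 35.20037690691771 lat 0.21257095114449953
[(-61.5, -57.0), (-54.0, -48.0), (-30.5, 30.0), (30.5, 34.0), (48.5, 77.0), (136.0, 139.5)]
(np.int32(2540), array([253., 260.]), array([584.8,  53.3]), 30.9, 30.7, 25.7, np.float64(100.2))
(np.int32(1075), array([336., 255.]), array([580.5,  17.7]), 24.1, 10.3, 172.4, np.float64(98.6))
(np.int32(1845), array([497., 270.]), array([567.2, -57.6]), 30.7, 9.9, 173.2, np.float64(97.2))
```

View pics/w15.png

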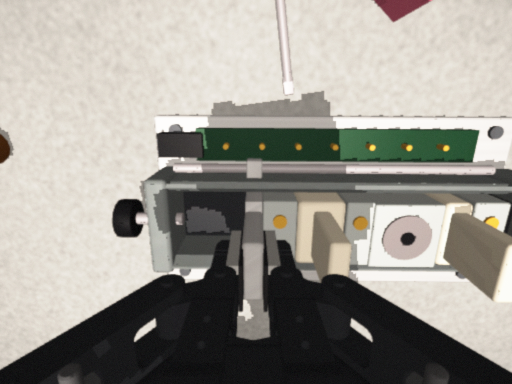

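>>> send_rows:
  series:
    - [0,0,2,0.1,0,0,-1]
    - [0,0,2,0.1,0,0,-1]
    - [0,0,2,0.1,0,0,-1]
    - [0,0,2,0.1,0,0,-1]
    - [0,0,2,0.1,0,0,-1]
    - [0,0,2,0.1,0,0,-1]
    - [0,0,2,0.1,0,0,-1]
    - [0,0,2,0.1,0,0,-1]
    - [0,0,2,0.1,0,0,-1]
    - [0,0,2,0.1,0,0,-1]

```text
t: 28.9
position: [581.9, 52.7, 250.1]
tool_rot: [-91.0, 0.2, 173.0]
contact_force: [1.4, 6.7, -0.5]
finger_gap: 8.7
```

Run:
```python
from plant import arm
from h import *
s,f=look(arm,"w16");print(s["position"],s["tool_rot"],s["contact_force"],s["finger_gap"])
d=np.array(s["position"])-[587.13,89.2,250.09];a=np.radians(172.5)
print("advance",-np.sin(a)*d[0]+np.cos(a)*d[1],"lat",np.cos(a)*d[0]+np.sin(a)*d[1])
print(edges(f,-10,15)); 
for b in blobs(f,90,110,60): print(b)
```

```text
[581.92288948  52.70853236 250.09151536] [-91.03938582   0.24340204 172.995094  ] [ 1.41944902  6.7292412  -0.49480132] 8.698781974924241
advance 36.85894238864368 lat 0.39947064447658054
[(-62.5, -58.0), (-53.5, -49.0), (-31.0, 29.5), (30.0, 34.5), (48.0, 77.0), (136.0, 139.5)]
(np.int32(2534), array([252., 260.]), array([584.6,  52.9]), 31.1, 30.2, 115.0, np.float64(100.2))
(np.int32(1066), array([336., 255.]), array([580.2,  17.3]), 24.7, 10.3, 171.8, np.float64(98.6))
(np.int32(1806), array([498., 272.]), array([567.4, -58.1]), 30.7, 10.3, 170.8, np.float64(97.1))
```

View pics/w16.png

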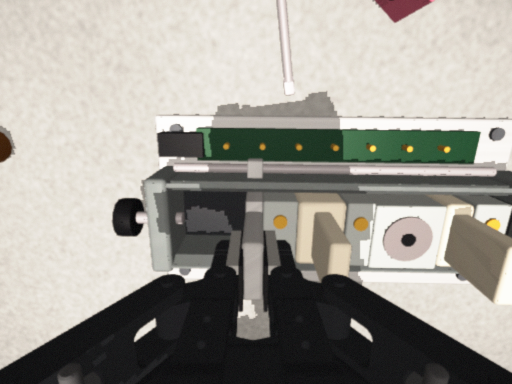

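>>> send_rows:
  series:
    - [0,0,3,0.3,0.2,0,-1]
    - [0,0,3.5,0.4,0.2,0,-1]
    - [0,0,4,0.5,0.3,0,-1]
    - [0,0,4,0.5,0.3,0,-1]
    - [0,0,4,0.5,0.3,0,-1]
    - [0,0,4,0.5,0.3,0,-1]
    - [0,0,4,0.5,0.3,0,-1]
    - [0,0,4,0.5,0.3,0,-1]
    - [0,0,4,0.5,0.3,0,-1]
    - [0,0,4,0.5,0.3,0,-1]

```text
t: 29.95
position: [581.1, 51.1, 250.1]
tool_rot: [-89.0, 0.5, 172.1]
contact_force: [1.3, 10.4, -1.3]
finger_gap: 8.9
```

```bash
cat > chk.py <<'E'
import sys
from plant import arm
from h import *
s,f=look(arm,sys.argv[1]);print(s["position"],s["tool_rot"],s["contact_force"],s["moment"],s["finger_gap"])
d=np.array(s["position"])-[587.13,89.2,250.09];a=np.radians(172.5)
print("advance",-np.sin(a)*d[0]+np.cos(a)*d[1],"lat",np.cos(a)*d[0]+np.sin(a)*d[1])
print(edges(f,-10,15)); 
for b in blobs(f,90,110,60): print(b)
E
python3 chk.py w17
```

```text
[581.08996809  51.11596826 250.10187805] [-88.95255283   0.4663502  172.14172592] [ 1.25492933 10.39775541 -1.31955183] [ 3.15151671 -0.13380157  0.22071174] 8.86885202918622
advance 38.546599933740985 lat 1.0173949558730975
[(-78.5, -70.0), (-69.0, -65.0), (-61.0, -57.0), (-38.5, -34.5), (-34.0, 22.0), (40.0, 68.5), (136.0, 139.5)]
(np.int32(2068), array([495., 263.]), array([566.1, -66.2]), 31.0, 11.8, 176.7, np.float64(97.6))
(np.int32(1131), array([335., 254.]), array([578.2,   9.8]), 26.4, 10.8, 172.6, np.float64(98.6))
(np.int32(2531), array([253., 260.]), array([583.7,  45.7]), 30.6, 30.4, 115.1, np.float64(100.2))
```

>>> send_rows:
  series:
    - [0,0,4,0.3,0.2,0,-1]
    - [0,0,4,0.2,0.2,0,-1]
    - [0,0,4,0.2,0.2,0,-1]
    - [0,0,4,0.2,0.2,0,-1]
    - [0,0,4,0.2,0.2,0,-1]
    - [0,0,4,0.2,0.2,0,-1]
    - [0,0,4,0.2,0.2,0,-1]
    - [0,0,4.5,0.2,0.2,0,-1]
    - [0,0,4.5,0.2,0.2,0,-1]
    - [0,0,4.5,0.2,0.2,0,-1]

```text
t: 31.0
position: [580.2, 49.1, 250.1]
tool_rot: [-89.7, 0.7, 172.4]
contact_force: [2.1, 9.9, -1.5]
finger_gap: 8.7
```

```bash
python3 chk.py w18
python3 - <<'E'
from plant import arm
import cv2
f=arm.grab_frame("top");cv2.imwrite("pics/top2.png",cv2.resize(f["pixels"][155:230,215:335],None,fx=6,fy=6,interpolation=cv2.INTER_CUBIC))
E
```

```text
[580.22965798  49.0542709  250.11421978] [-89.72523951   0.67071485 172.4345994 ] [ 2.09364521  9.8549723  -1.54349802] [2.54809118 0.04763671 0.03104798] 8.684933154173029
advance 40.70295219279655 lat 1.6012394812071786
[(-76.5, -70.5), (-69.0, -65.0), (-38.5, 22.0), (40.0, 65.5), (135.5, 139.5)]
(np.int32(2538), array([253., 260.]), array([583.6,  45.7]), 30.9, 30.7, 114.8, np.float64(100.2))
(np.int32(1114), array([335., 254.]), array([578.8,   9.9]), 25.2, 10.4, 172.4, np.float64(98.6))
(np.int32(1990), array([496., 266.]), array([566.1, -66.1]), 30.5, 10.8, 174.4, np.float64(97.4))
```

View pics/w18.png

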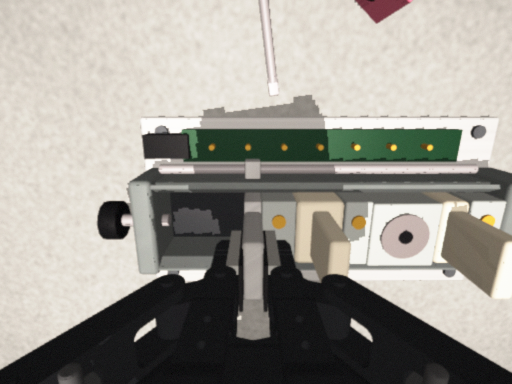

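View pics/top2.png

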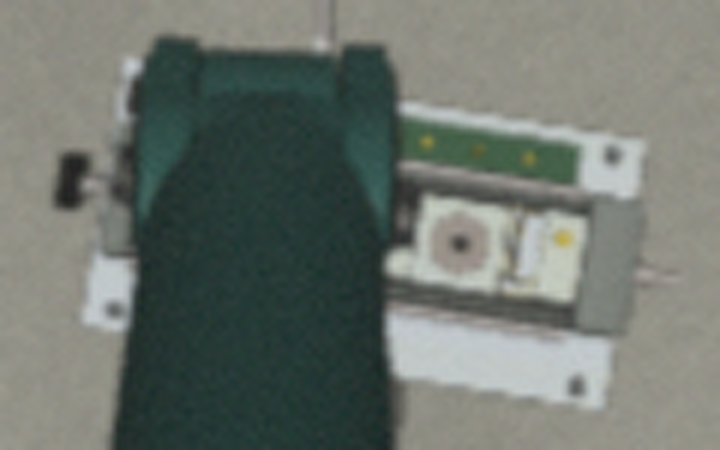

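>>> send_rows:
  series:
    - [-0.3,0,4.5,0.3,0.1,-0.1,-1]
    - [-0.3,0,4.5,0.3,0.1,-0.1,-1]
    - [-0.3,0,5,0.3,0.1,-0.1,-1]
    - [-0.3,0,5,0.3,0.1,-0.1,-1]
    - [-0.3,0,5,0.3,0.1,-0.1,-1]
    - [-0.3,0,5,0.3,0.1,-0.1,-1]
    - [-0.3,0,5,0.3,0.1,-0.1,-1]
    - [-0.3,0,5,0.4,0.1,-0.1,-1]
    - [-0.3,0,5,0.4,0.1,-0.1,-1]
    - [-0.3,0,5,0.4,0.1,-0.1,-1]

```text
t: 32.1
position: [582.3, 47.7, 250.1]
tool_rot: [-90.1, -0.1, 173.0]
contact_force: [1.1, 13.0, -1.0]
finger_gap: 8.8
```

```bash
python3 chk.py w19
python3 - <<'E'
from plant import arm
from h import *
f=arm.grab_frame("top");s=arm.state();print(s["contact_force"],s["position"])
W=depthpts(f);M=modframe(f,(569.9,-25.1),-7.5)
g=f["pixels"][180:215,285:320];cv2.imwrite("pics/top3.png",cv2.resize(g,None,fx=16,fy=16,interpolation=cv2.INTER_CUBIC))
E
```

```text
[582.29074124  47.70695648 250.10449546] [-9.00841459e+01 -1.11470856e-01  1.72953081e+02] [ 1.08115746 12.97800749 -1.02152435] [ 2.68461461 -0.32145859 -0.45001451] 8.774315262671559
advance 41.7697148019906 lat -0.6180707451948058
[(-75.5, -70.0), (-69.5, -66.0), (-38.5, 22.0), (22.5, 27.0), (40.5, 69.5), (135.0, 139.5)]
(np.int32(2524), array([252., 260.]), array([583.5,  45.2]), 30.9, 30.7, 115.0, np.float64(100.2))
(np.int32(1083), array([335., 255.]), array([578.,  10.]), 27.6, 10.4, 172.2, np.float64(98.5))
(np.int32(1946), array([496., 270.]), array([565.9, -66.5]), 30.6, 11.0, 173.6, np.float64(97.5))
[ 0.61391026 12.48488919 -0.78149825] [582.30341421  47.68892868 250.09510088]
```

View pics/top3.png

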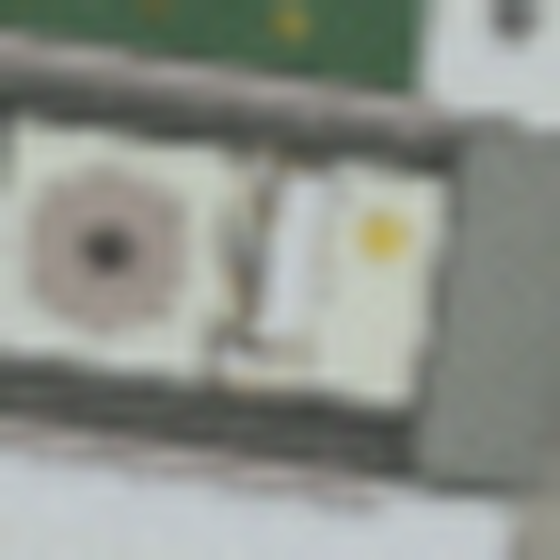

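View pics/w19.png

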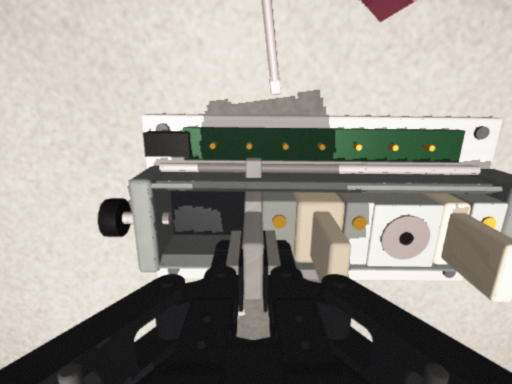

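Run:
```python
from plant import arm
print(arm.job_done()); s=arm.state();print(s["t"],s["contact_force"],s["position"],s["finger_gap"])
```

```text
the job is handed in; nothing more can be done
None
the job is handed in; nothing more can be done
```

I set both fillers in their gaps: the thin one beside the wide electrode and the thick one beside the narrow one, both upright on the trough floor. I then pinched the clamp-plate tab and slid the plate about 41 mm, until the stack was closed and the end seat pressed flush. I handed the job in at about 32 s of the 72 s, still gripping and pushing the plate.

**Last checks:**
- **Push:** it held at about 12.5–13 N.
- **Plate:** raising the push from about 10 to 13 N moved the tab only about 0.5 mm, so I take it to be at the hard stop.
- **Stack:** the electrode edges were within about 1.5 mm of where a flush seat should put them. The top view shows the last electrode against the end block. The gaps I could see were closed.
- **Fillers:** both stood upright, and the fingers were clear of them.
- **Bystanders:** my path stayed clear of them, but I did not measure their positions at the end.

**Not confirmed:** I could not read the seat joint directly, so flushness is inferred from these measurements. The arm partly hid the plate end of the stack in the last top view, so there I had only the wrist camera. The hand-in reported no verdict.

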